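Fetch the dropper bottle from under the weighted cover of the cold block

TASK

The dropper bottle in the cold block is wanted in the free middle place of the small white dropper rack. Clear the two bottles that weigh down the block's clear cover, and then the cover itself, upright into the steel tray, put the dropper in the rack, then close up as it was: cover square and fully down on the block, and the two bottles back on top, each standing where it stood before. Leave the two amber vials in their wells and let nothing fall over.

Things in the scene. Friction and masses are not known exactly. Their poses are not given: they have to be found in the camera images.
- glass_bottle: Screw-cap clear glass bottle with a blue cap, 53 mm diameter, 123 mm tall, about 0.2 kg; starts upright on the rear half of the cover, at one end. Origin: centre of its underside, z up its axis. For gripping it counts as a plain 53 mm cylinder over its whole height; grip it high, 80 to 110 mm above the origin, so that the palm and knuckles clear it.
- white_bottle: Opaque white bottle with a white cap, body 57 mm diameter, 118 mm tall (cap 46 mm wide, the top 20 mm), grip it 70 to 95 mm above the origin, about 0.2 kg; starts upright on the rear half of the cover, at the other end (which bottle stands at which end varies). Origin: centre of its underside, z up its axis.
- cover: Loose clear plastic cover over the cold block: upside-down box, 120 (x) x 190 (y) x 82 mm, walls 3 mm, about 0.2 kg. Mid-top a black bar handle, 48 mm along y, 14 mm wide in x, 94 to 108 mm above the origin, 12 mm gap under it. Origin: centre of the lower rim, z up. Seated, the rim rests on the block's shoulder (origin 38 mm, top 120 mm above the bench) round the raised plate, 4 mm free each side.
- dropper: Small white dropper bottle with a long pointed tip, 27 mm diameter, 86 mm tall, body 40 mm tall, the only dropper in the cold block; stands in one of its wells, seen through the cover. Origin: centre of its underside, z up; in the well 24.7 mm above the bench, the lower 24 mm sunk, so grip it 26 to 42 mm above its origin.
- vial_a: Amber glass vial with a black screw cap, 27 mm diameter, 56 mm tall, standing in another well of the cold block; stays there. Origin: centre of its underside.
- vial_b: A second, like amber vial in a further well; stays there. Origin: centre of its underside.
- cooler: Cold block, fixed: white base 128 (x) x 198 (y) mm with a flat shoulder 38 mm above the bench, on it a raised grey plate 105 x 175 mm, top 48.5 mm above the bench, with four wells 31 mm wide, 24 mm deep, in a row at x = -26 mm, y = -66, -22, 22, 66 mm (one empty). Origin: centre of the underside; x to the rear, y along the row, z up.
- tray: Empty low steel tray, fixed, 215 (x) x 220 (y) mm outside, floor 3 mm thick, rim 18.5 mm high: the side area. It has room for the cover the same way round as the tray and the two bottles beside it. Origin: centre of the underside, x to the rear, z up.
- rack: White plastic dropper rack, fixed, 56 (x) x 176 (y) mm, 30 mm high at its end cheeks, its pierced plate 23 mm above the bench, foot plate 4 mm thick; three places 54 mm apart along y, the outer two holding droppers like the wanted one (fixed), the middle one free. Origin: centre of the underside, y along the row, z up.
- rack_gap (a point): The floor of the free middle place of the rack: a round opening 37 mm wide; a dropper stood here has its origin at this point, 4 mm above the bench.

How it is judged:
By the outcome, as a careful person would: the job done as asked, in the order asked, and still so for the second after the job is handed in, with the robot touching nothing.
It also fails if it takes over 138 s, if anything falls off the work surface, if the arm or the gripper's body presses on something with over 40 N, if the wrist force passes 120 N, or if a joint passes its speed limit or range.

ROBOT

A 7-joint arm with a two-finger parallel gripper is mounted at the origin on a cart in front of the work surface, level with it; the furniture and walls round the work are solid. World frame = base frame: x ahead of the robot, y to its left, z up, the work surface at z = 0. Lengths are in mm, angles in rad, forces in N, time in s.
With the tool pointing down it reaches from about 425 to 950 mm from the base axis. Payload 4.7 kg.
Tool frame: the origin (TCP) lies midway between the tips of the shut fingers; the grasp point (between the pads) lies 19 mm behind it; z points along the fingers, y is the line along which they close (so a half turn about z gives the same grasp; the last joint's range is limited). The gripper opens to 87 mm and grips with 3 to 60 N. Pads are 19 mm wide; open, the fingers measure 117 mm over their backs; the gripper's body (75 mm by 190 mm) begins 51 mm behind the grasp point.
Start: joints at [-1.255, 0.469, -0.049, 1.532, 0.024, 1.141, -0.082], TCP at [228.116, 635.308, 190.973] pointing down, gripper open.
Joint ranges: [-2.59, 2.59], [-0.33, 1.99], [-1.39, 1.29], [0.1, 2.45], [-1.04, 4.18], [0.21, 1.99], [-2.66, 2.66]. Speed limits (rad/s): [2.57, 2.57, 3.14, 3.14, 3.14, 3.14, 3.14].

INTERFACE

Orientations are given as a unit quaternion [x, y, z, w].
In Python, from workcell import readout, imaging, job gives the robot as it stands.
- The arm moves only by the tool apply_moves, never from a script. Its argument "moves" is a list of rows, each a list of 7 numbers: the shift along the tool's x, y, z in units of 0.15 m (1.0 is 0.15 m), then the turn, a rotation vector about the tool's x, y, z in units of 2 pi rad (1.0 is 2 pi rad), then the opening, from -1 (shut) to 1 (fully open). A call has 1 to 5 rows; each row is the pose to reach, as a shift and turn from the pose commanded when the call began, along the tool's axes at that moment, turning the shorter way round; what a row does not reach only later rows make up. A row lasts 1/12 s, in which the tool goes at most 41.7 mm and 7.16 degrees, less where a joint would pass 70% of its speed; a pose out of reach is approached as far as the arm can. A call with a number of a shift or a turn outside -1 to 1 is refused whole. A call with a gripper value outside its range is refused whole. The fingers move at their own pace and stop on an object; "grip_force" is the grip in N (left out, the last holds). Time passes only in rows, so rows that repeat a pose let the fingers close. It gives the time, the measured TCP pose, the force, the opening and the grip force at its end, in the units of the state.
- readout.read_state(): the state, without advancing time (a new reading comes with each control period).
- imaging.read_camera(name): name is "side" or "top"; returns a dict with "frame" (480x640x3 uint8, blue, green, red), "camera_matrix" (3x3 intrinsics, pixels), "R" (3x3) and "t" (3): a world point X has camera coordinates R X + t. Camera axes: x right, y down, z forward; pixel columns grow to the right and rows downward; lengths in mm; the calibration is good to about 2 mm. A picture is of the moment at which its call begins. There is no depth.
- job.close_job(): hands the job in; it is judged then, once.
The state is a dict: "time_s": time; "joints": joint angles; "joint_vel": joint speeds; "tau": joint torques, N m; "eef_pos": TCP position; "tcp_rot": TCP orientation; "wrist_force": force on the tool from outside, world axes, zero at the start; "torque": the same for the moment, N m; "grip_width": opening from 0.0 (shut) to 1.0 (fully open); "grip_force": force on a finger pad.
Only numpy, scipy, OpenCV 4.12 (cv2) and the standard library are available. Lean on these libraries where they do the work, as an engineer would, in place of code of your own. Each camera call takes 0.05 s, during which the arm holds its last target. There are 200 camera calls.

## Working session

There is one attempt and no reset: what is moved stays moved. The work goes in short steps, Python scripts to look and compute and a tool call to move; the robot and the scene stay as the last step left them, time stands still between calls to the robot, and variables do not carry over. Pictures are saved under pics/ and viewed, at most 14 in all, crops included, and the job is handed in when it is done.

Besides the shell and the picture viewer there is one more tool, called after "Emit:" by a JSON object that holds its "method" and its "body". apply_moves: Moves the arm, as the interface text tells. Shifts and turns lie within -1 to 1; 1 stands for 0.15 m of shift or 2 pi rad of turn. Its arguments: {"type":"object","properties":{"moves":{"type":"array","items":{"type":"array","items":{"type":"number","minimum":-1,"maximum":1}}},"grip_force":{"type":"number"}},"required":["moves"]}

```bash
mkdir -p pics; ls; cat > h.py <<'E'
import numpy as np,cv2
from workcell import readout,imaging,job
from scipy.spatial.transform import Rotation as Ro
def cam(n,save=None):
    c=imaging.read_camera(n)
    if save: cv2.imwrite('pics/'+save,c['frame'])
    return c
def plane(c,uv,z):
    K,R,t=map(np.array,(c['camera_matrix'],c['R'],c['t']))
    d=R.T@np.linalg.solve(K,[uv[0],uv[1],1.]);o=-R.T@t
    return o+d*(z-o[2])/d[2]
def proj(c,X):
    K,R,t=map(np.array,(c['camera_matrix'],c['R'],c['t']))
    p=K@(R@np.array(X,float)+t);return p[:2]/p[2]
E
python3 - <<'E'
from h import *
np.set_printoptions(precision=3,suppress=True)
for n in('top','side'):
    c=cam(n,n+'0.png');R=np.array(c['R']);print(n,-R.T@np.array(c['t']),R.tolist(),np.array(c['camera_matrix']).tolist())
print(readout.read_state())
E
```

```text
pics
top [448.229 142.991 961.344] [[-0.0027802041729935697, -0.9998171581652174, 0.018918792328924183], [-0.9975607421040278, 0.0014533715896066879, -0.0697886346326079], [0.06974837831532416, -0.01906667116858668, -0.997382386937393]] [[530.0396193510979, 0.0, 317.94920482115134], [0.0, 530.0396193510979, 231.99524857043974], [0.0, 0.0, 1.0]]
side [660.302 661.795 883.205] [[-0.9649316566623904, 0.2622048387931593, 0.012470785229035683], [0.20861011745049587, 0.7948038554521569, -0.5698847692785601], [-0.15933837223991493, -0.5472983225552959, -0.8216299831798337]] [[519.9763788866198, 0.0, 316.48483146941487], [0.0, 519.9763788866198, 241.6249199154838], [0.0, 0.0, 1.0]]
{'time_s': 0.1, 'joints': array([-1.255,  0.469, -0.049,  1.534,  0.024,  1.141, -0.082]), 'joint_vel': array([-0.001, -0.003,  0.001, -0.003,  0.001, -0.001,  0.001]), 'tau': array([  0.001, -50.917,  -0.081, -23.683,  -0.061,   0.034,   0.   ]), 'eef_pos': array([227.953, 634.715, 190.013]), 'tcp_rot': array([ 0.172,  0.985, -0.001, -0.   ]), 'wrist_force': array([0.349, 0.033, 0.243]), 'torque': array([-0.019,  0.035, -0.053]), 'grip_force': 0.0, 'grip_width': 1.0004197231260108}
```

View pics/top0.png

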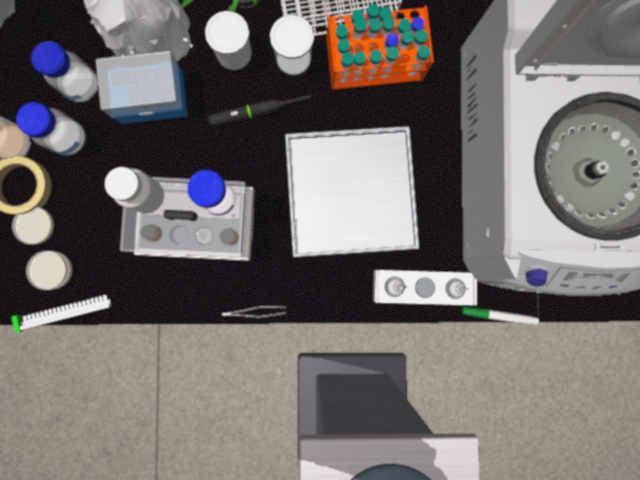

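View pics/side0.png

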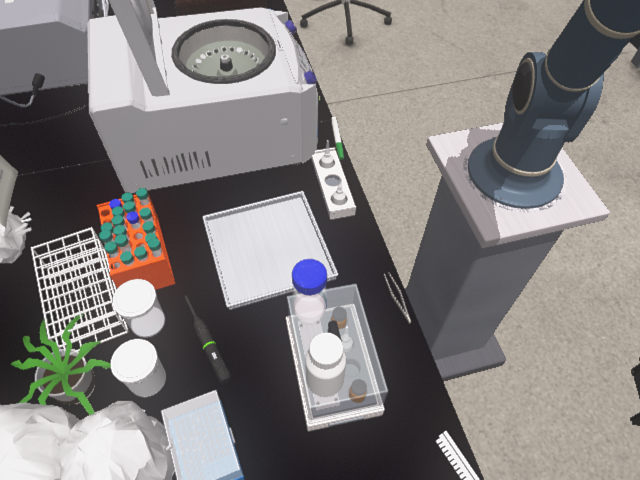

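The cooler is at about (188,222) in the top view: white bottle on its left end (cap 122,183), glass bottle on its right end (cap 206,188), wells along row 235. The tray is at about (352,192) and the rack at (425,288), with its middle place free. I'll measure these more finely now.

```bash
python3 - <<'E'
import cv2,numpy as np
a=cv2.imread('pics/top0.png');b=cv2.imread('pics/side0.png')
c1=cv2.resize(a[160:270,100:260],None,fx=5,fy=5,interpolation=cv2.INTER_CUBIC)[:550]
cv2.imwrite('pics/c1.png',c1)
c2=cv2.resize(b[255:435,270:400],None,fx=3.3,fy=3.3,interpolation=cv2.INTER_CUBIC);cv2.imwrite('pics/c2.png',c2)
for n,im in(('top',a),('side',b)):
    h=cv2.cvtColor(im,cv2.COLOR_BGR2HSV)
    m=cv2.inRange(h,(110,150,90),(130,255,255))
    print(n,'blue')
    for q in cv2.findContours(m,0,1)[0]:
        if cv2.contourArea(q)>200: print(cv2.contourArea(q),cv2.fitEllipse(q))
    m=cv2.inRange(h,(0,0,100),(180,60,255)); print('white')
    for q in cv2.findContours(m,0,2)[0]:
        A=cv2.contourArea(q)
        if 500<A<30000: print(A,cv2.minAreaRect(q),cv2.approxPolyDP(q,6,True)[:,0].tolist() if A>1500 else '')
E
```

```text
top blue
1043.5 ((205.91049194335938, 187.53236389160156), (35.72083282470703, 37.25829315185547), 150.89122009277344)
902.0 ((33.29331588745117, 118.34520721435547), (33.162601470947266, 34.83547592163086), 107.95738220214844)
876.0 ((47.9072265625, 57.4942512512207), (32.75710678100586, 34.14152145385742), 84.95484161376953)
white
1356.5 ((48.0, 270.0), (38.0, 44.0), 90.0) 
1112.5 ((32.48175048828125, 226.32481384277344), (35.11410140991211, 40.496551513671875), 70.01689147949219) 
9785.0 ((177.0, 213.5), (149.89503479003906, 87.95338439941406), 3.5763344764709473) [[106, 175], [106, 192], [123, 207], [120, 250], [249, 259], [253, 189], [244, 182], [224, 181], [223, 199], [205, 208], [188, 197], [188, 179], [149, 178], [122, 166]]
15284.5 ((351.5366516113281, 190.97201538085938), (123.70763397216797, 126.63751220703125), 86.33221435546875) [[407, 126], [285, 134], [293, 256], [418, 248]]
9345.5 ((592.0, 169.0), (118.0, 94.0), 90.0) [[630, 110], [576, 114], [550, 138], [548, 184], [564, 209], [590, 226], [639, 221], [639, 117]]
1042.0 ((61.014705657958984, 134.808837890625), (45.790
[... 1486 characters left out ...]
439697266, 118.85614776611328), 77.3349380493164) [[92, 227], [30, 247], [47, 336], [61, 356], [60, 322], [65, 327], [78, 314], [68, 331], [80, 346], [106, 329], [111, 335], [103, 342], [128, 325], [146, 337], [164, 323], [147, 281], [115, 287]]
20282.5 ((296.61065673828125, 313.49005126953125), (241.95584106445312, 131.18927001953125), 73.53998565673828) [[203, 215], [227, 307], [293, 292], [285, 318], [307, 429], [382, 414], [387, 388], [356, 284], [304, 295], [291, 282], [304, 258], [319, 260], [327, 280], [338, 274], [303, 191]]
1787.0 ((15.499998092651367, 208.49996948242188), (30.999996185302734, 106.99998474121094), 0.0) [[0, 155], [0, 262], [12, 262], [31, 219], [11, 213], [17, 171]]
```

View pics/c1.png

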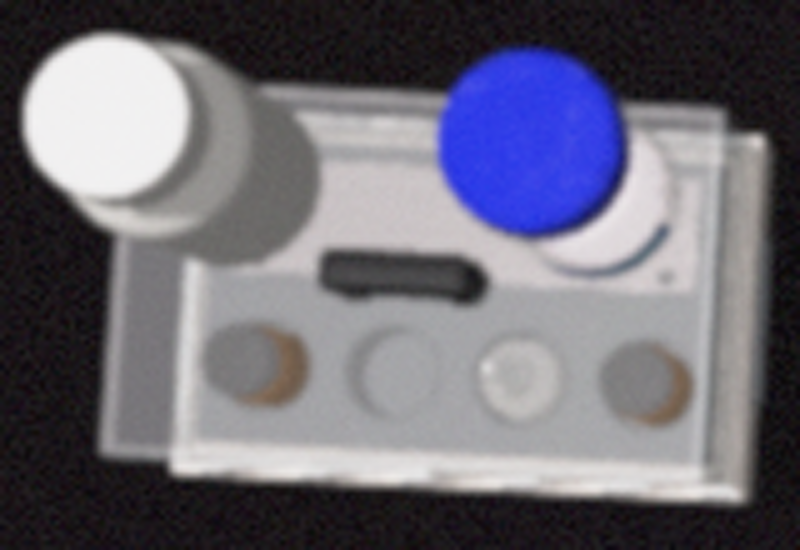

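View pics/c2.png

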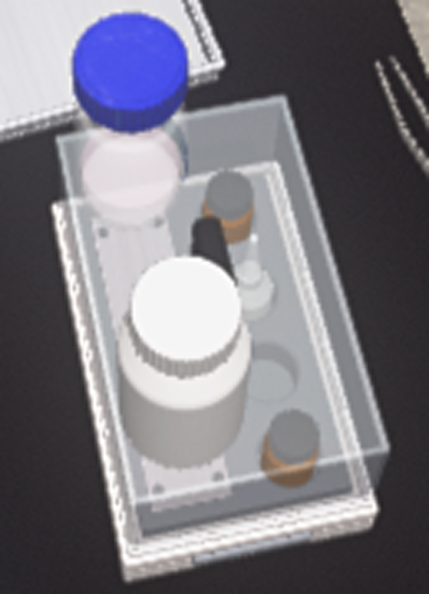

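Crops: the dropper is in the third well from the left (cooler y = -22), the second well is empty, and vials stand at both ends. In the top crop the cover corners are TR (725,105) and BL (100,455), and the handle centre is (402,275). In the side crop the cover-top corners are (58,135), (288,97), (388,447) and (130,520). I'll turn these into poses.

```bash
python3 - <<'E'
from h import *
np.set_printoptions(precision=1,suppress=True)
T=cam('top');S=cam('side')
t=lambda x,y,z:plane(T,((x+.5)/5-.5+100,(y+.5)/5-.5+160),z)[:2]
s=lambda x,y,z:plane(S,((x+.5)/3.3-.5+270,(y+.5)/3.3-.5+255),z)[:2]
print('covtop top TR,BL',t(725,105,120),t(100,455,120),' handle',t(402,275,146))
print('covtop side c',[s(*p,120) for p in((58,135),(288,97),(388,447),(130,520))])
print('base side',[s(*p,38) for p in((55,205),(275,165),(378,505),(122,560))])
print('base top z38',[t(*p,38) for p in((768,135),(748,495),(172,470))])
print('wells top',t(400,373,48.5),'dropper body', t(520,380,64.7))
print('blue cap top',plane(T,(205.9,187.5),243)[:2],'side',plane(S,(309.2,272),243)[:2],)
print('white cap top',t(107,115,238),'side',s(187,305,238))
print('vials',t(240,358,80.7),t(640,378,80.7))
for n,im,c in(('top',T['frame'],T),('side',S['frame'],S)):
    h=cv2.cvtColor(im,cv2.COLOR_BGR2HSV);m=cv2.inRange(h,(0,0,100),(180,60,255))
    R=((365,262,485,312),(280,120,425,262)) if n=='top' else ((308,145,360,222),(198,188,345,312))
    for r,z in zip(R,(30,18.5)):
        mm=np.zeros_like(m);mm[r[1]:r[3],r[0]:r[2]]=m[r[1]:r[3],r[0]:r[2]]
        q=max(cv2.findContours(mm,0,1)[0],key=cv2.contourArea);b=cv2.boxPoints(cv2.minAreaRect(q))
        P=np.array([plane(c,p,z)[:2] for p in b]);print(n,z,b.tolist(),P.tolist(),P.mean(0))
print('rack hole',plane(T,(425.5,287.7),23)[:2])
a=T['frame'];b=S['frame']
cv2.imwrite('pics/r.png',np.hstack([cv2.resize(a[255:315,365:485],(640,320),interpolation=2),cv2.resize(b[140:230,300:368],(242,320),interpolation=2)])[:,:800])
E
```

```text
covtop top TR,BL [589.6 243.9] [478.1 439.7]  handle [532.4 339.6]
covtop side c [array([588.1, 246.5]), array([469. , 255.1]), array([480.9, 440.7]), array([602. , 442.2])]
base side [array([591.9, 243.6]), array([468.6, 250.9]), array([476.1, 443. ]), array([604.3, 436.1])]
base top z38 [array([592.7, 238.6]), array([466.7, 244.9]), array([475.8, 443.8])]
wells top [508.6 363.2] dropper body [505.1 319. ]
blue cap top [559.4 281.7] side [560.3 284. ]
white cap top [566.9 398.4] side [567.1 399.3]
vials [511.5 408.3] [504.7 276.2]
top 30 [[373.0, 262.0], [484.0, 262.0], [484.0, 305.0], [373.0, 305.0]] [[460.3337566094135, 28.524746003205493], [459.83718235395787, -167.8357326545425], [384.4799677468509, -165.96811391596694], [385.2708113323299, 29.278837188220365]] [422.5 -69. ]
top 18.5 [[284.15936279296875, 133.38938903808594], [410.531005859375, 124.96461486816406], [418.75665283203125, 248.3495635986328], [292.385009765625, 256.77435302734375]] [[692.6501406256781, 185.46598281299507], [708.668989883475, -43.65397966306779], [484.6194530759274, -55.033094969286], [470.1128844634069, 170.5014549093407]] [589.   64.3]
side 30 [[303.50360107421875, 146.63504028320312], [330.8831787109375, 136.6788330078125], [358.50360107421875, 212.63504028320312], [331.1240234375, 222.59124755859375]] [[454.2514396172255, -169.07176438607837], [384.6712679797189, -184.38687400062167], [391.0485178039072, 44.837296253342174], [453.35749354071123, 55.25926307435827]] [420.8 -63.3]
side 18.5 [[201.54830932617188, 215.37466430664062], [318.017578125, 185.31808471679688], [350.0487976074219, 309.4390563964844], [233.57952880859375, 339.4956359863281]] [[707.4926292514899, -39.6286221303443], [450.04037365046656, -58.06167186749201], [472.49627909123086, 249.59032035343012], [691.676233739938, 253.53470652626277]] [580.4 101.4]
rack hole [414.8 -64.9]
```

View pics/r.png

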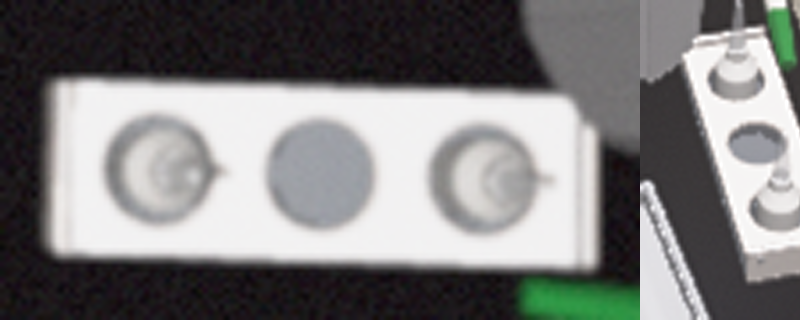

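The rack's middle place is free: crop (321,174), which is px (424.8,287.2). Estimates so far:

| Item | World x, y (mm) | Yaw |
|---|---|---|
| Cooler | (534, 341.5) | -2.75° |
| Tray | (588, 64) | +3.7° |
| White bottle | (567, 399) | |
| Glass bottle | (560, 283) | |

Next I lift and start turning the tool so its closing line lies along the cooler's x.

Emit:
{"method": "apply_moves", "body": {"moves": [[0, 0, -0.25, 0, 0, 0.0195, 1], [0, 0, -0.5, 0, 0, 0.039, 1], [0, 0, -0.6, 0, 0, 0.0585, 1], [0, 0, -0.6, 0, 0, 0.078, 1], [0, 0, -0.6, 0, 0, 0.0975, 1]], "grip_force": 25}}

```text
time_s: 0.62
eef_pos: [228.3, 636.0, 282.8]
tcp_rot: [0.463, 0.886, 0.002, -0.0]
wrist_force: [-0.0, 0.6, -0.1]
grip_width: 0.997
grip_force: 0.0
```

Emit:
{"method": "apply_moves", "body": {"moves": [[0, 0, 0, 0, 0, 0.0195, 1], [0, 0, 0, 0, 0, 0.039, 1], [0, 0, 0, 0, 0, 0.0585, 1], [0, 0, 0, 0, 0, 0.078, 1], [0, 0, 0, 0, 0, 0.0975, 1]]}}

```text
time_s: 1.03
eef_pos: [228.0, 635.1, 280.6]
tcp_rot: [0.709, 0.705, -0.0, 0.0]
wrist_force: [-0.3, -0.5, -0.1]
grip_width: 0.999
grip_force: 0.0
```

```bash
cat >> h.py <<'E'
def go(p,yaw=None):
    """print total tool-frame shift (units) and z-turn from here to TCP p (None keeps) with tool y at yaw deg; keep tool vertical"""
    s=readout.read_state();R=Ro.from_quat(s['tcp_rot']);e=np.array(s['eef_pos'])
    d=np.array([0 if a is None else a-b for a,b in zip(p,e)])
    y=R.as_matrix()[:,1];cur=np.degrees(np.arctan2(y[1],y[0]))
    yaw=cur if yaw is None else yaw
    G=np.array([[np.sin(np.radians(yaw)),np.cos(np.radians(yaw)),0],[-np.cos(np.radians(yaw)),np.sin(np.radians(yaw)),0],[0,0,-1]])
    t=(R.inv()*Ro.from_matrix(G)).as_rotvec()/(2*np.pi)
    print('t',s['time_s'],'pos',e.round(1),'yaw',round(cur,2),'F',np.round(s['wrist_force'],1),'grip',round(s['grip_width']*87,1),s['grip_force'])
    print(' shift',(R.inv().apply(d)/150).round(4),'turn',t.round(4))
if __name__=='__main__':
    import sys
    a=[None if v=='-' else float(v) for v in sys.argv[1:]]
    go(a[:3],a[3] if len(a)>3 else None)
E
python3 h.py 567 399 280 -2.75
python3 - <<'E'
from h import *
T=cam('top');S=cam('side')
print('rack hole',plane(T,(424.7,287.1),23)[:2],plane(S,(332.4,179.7),23)[:2])
P=np.array([plane(T,p,18.5)[:2] for p in((407,126),(285,134),(293,256),(418,248))]);print(P.round(1).tolist(),P.mean(0))
P=np.array([plane(S,p,18.5)[:2] for p in((203,215),(303,192),(338,274),(228,307))]);print(P.round(1).tolist(),P.mean(0))
E
```

```text
rack hole [415.86249044 -63.53647851] [416.28153974 -62.0202936 ]
[[706.7, -37.2], [691.5, 183.9], [471.5, 169.4], [485.2, -53.7]] [588.7520879   65.61945178]
[[704.4, -39.8], [486.6, -47.9], [472.3, 170.2], [690.3, 186.7]] [588.39438216  67.29144909]Traceback (most recent call last):
  File "h.py", line 28, in <module>
    go(a[:3],a[3] if len(a)>3 else None)
    ~~^^^^^^^^^^^^^^^^^^^^^^^^^^^^^^^^^^
  File "h.py", line 22, in go
    t=(R.inv()*Ro.from_matrix(G)).as_rotvec()/(2*np.pi)
               ~~~~~~~~~~~~~~^^^
  File "scipy/spatial/transform/_rotation.pyx", line 1143, in scipy.spatial.transform._rotation.Rotation.from_matrix
ValueError: Non-positive determinant (left-handed or null coordinate frame) in rotation matrix 0: [[-0.04797813  0.99884839  0.        ]
 [-0.99884839 -0.04797813  0.        ]
 [ 0.          0.         -1.        ]].
```

```bash
sed -i 's/G=np.array(.*/c,q=np.cos(np.radians(yaw)),np.sin(np.radians(yaw));G=np.array([[-q,c,0],[c,q,0],[0,0,-1]])/' h.py; python3 h.py 567 399 280 -2.75
```

```text
t 1.1333 pos [228.  635.2 280.6] yaw 0.06 F [-0.1  0.1 -0.9] grip 86.7 0.0
 shift [-1.5769  2.2581  0.0057] turn [0.     0.0001 0.0078]
```

Emit:
{"method": "apply_moves", "body": {"moves": [[-0.07, 0.1, 0, 0, 0, 0, 1], [-0.18, 0.25, 0, 0, 0, 0, 1], [-0.31, 0.45, 0, 0, 0, 0, 1], [-0.44, 0.64, 0, 0, 0, 0, 1], [-0.57, 0.83, 0, 0, 0, 0, 1]]}}

```text
time_s: 1.55
eef_pos: [353.7, 548.9, 280.9]
tcp_rot: [0.705, 0.709, -0.0, 0.0]
wrist_force: [-0.6, 0.6, -0.7]
grip_width: 1.002
grip_force: 0.0
```

Emit:
{"method": "apply_moves", "body": {"moves": [[-0.13, 0.19, 0, 0, 0, 0, 1], [-0.26, 0.38, 0, 0, 0, 0, 1], [-0.39, 0.57, 0, 0, 0, 0, 1], [-0.52, 0.76, 0, 0, 0, 0, 1], [-0.62, 0.9, 0, 0, 0, 0, 1]]}}

```text
time_s: 1.97
eef_pos: [490.6, 454.2, 280.9]
tcp_rot: [0.707, 0.708, 0.0, 0.001]
wrist_force: [0.5, 0.4, 0.1]
grip_width: 0.998
grip_force: 0.0
```

```bash
python3 h.py 567 399 280 -2.75
```

```text
t 1.9667 pos [490.6 454.2 280.9] yaw 0.08 F [0.5 0.4 0.1] grip 86.8 0.0
 shift [-0.3687  0.5089  0.007 ] turn [0.0002 0.0002 0.0079]
```

Emit:
{"method": "apply_moves", "body": {"moves": [[-0.1, 0.14, 0, 0, 0, 0.004, 1], [-0.22, 0.3, 0, 0, 0, 0.008, 1], [-0.32, 0.44, 0, 0, 0, 0.008, 1], [-0.369, 0.509, 0, 0, 0, 0.008, 1], [-0.369, 0.509, 0, 0, 0, 0.008, 1]]}}

```text
time_s: 2.38
eef_pos: [567.0, 398.2, 280.7]
tcp_rot: [0.726, 0.688, -0.0, 0.001]
wrist_force: [-0.6, -0.8, 0.1]
grip_width: 1.001
grip_force: 0.0
```

```bash
python3 h.py 567 399 189 -2.75; python3 - <<'E'
from h import *
cam('top','top1.png')
E
```

```text
t 2.3833 pos [567.  398.2 280.7] yaw -3.06 F [-0.6 -0.8  0.1] grip 87.1 0.0
 shift [ 0.0065 -0.0009  0.6111] turn [ 0.0002  0.0003 -0.0009]
```

View pics/top1.png

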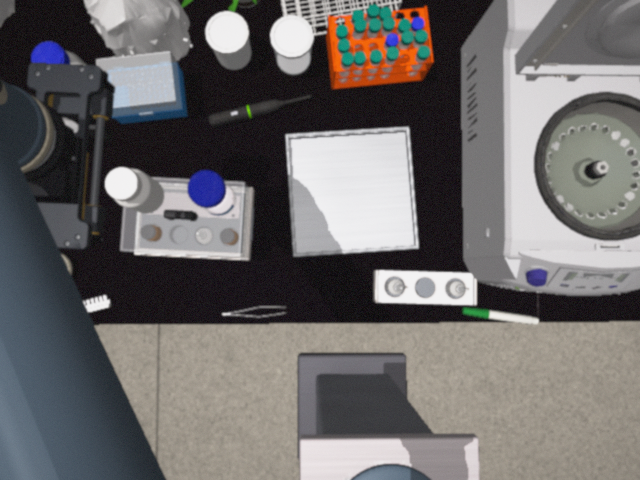

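The gripper is over the white bottle, its body long in x, near (75,155) as expected. I'll descend and grip.

Emit:
{"method": "apply_moves", "body": {"moves": [[0, 0, 0.12, 0, 0, 0, 1], [0, 0, 0.3, 0, 0, 0, 1], [0, 0, 0.48, 0, 0, 0, 1], [0, 0, 0.61, 0, 0, 0, 1], [0, 0, 0.61, 0, 0, 0, 1]]}}

```text
time_s: 2.85
eef_pos: [558.9, 402.9, 184.3]
tcp_rot: [0.723, 0.691, -0.005, -0.002]
wrist_force: [-1.1, 0.6, -0.4]
grip_width: 1.002
grip_force: 0.0
```

Emit:
{"method": "apply_moves", "body": {"moves": [[0, 0, 0, 0, 0, 0, -0.2], [0, 0, 0, 0, 0, 0, -0.2], [0, 0, 0, 0, 0, 0, -0.2], [0, 0, 0, 0, 0, 0, -0.2], [0, 0, 0, 0, 0, 0, -0.2]]}}

```text
time_s: 3.27
eef_pos: [564.6, 402.2, 190.9]
tcp_rot: [0.724, 0.689, 0.001, -0.0]
wrist_force: [-0.9, 0.1, -0.0]
grip_width: 0.711
grip_force: 0.0
```

Emit:
{"method": "apply_moves", "body": {"moves": [[0, 0, 0, 0, 0, 0, -0.2], [0, 0, 0, 0, 0, 0, -0.2], [0, 0, 0, 0, 0, 0, -0.2], [0, 0, 0, 0, 0, 0, -0.2], [0, 0, 0, 0, 0, 0, -0.2]]}}

```text
time_s: 3.68
eef_pos: [564.5, 401.8, 189.9]
tcp_rot: [0.724, 0.689, 0.0, 0.0]
wrist_force: [1.5, -0.3, 2.3]
grip_width: 0.523
grip_force: 25.0
```

```bash
python3 h.py 567 399 189 -2.75
```

```text
t 3.6833 pos [564.5 401.8 189.9] yaw -2.84 F [ 1.5 -0.3  2.3] grip 45.5 24.970836639404297
 shift [-0.0181  0.0174  0.0057] turn [ 0.0001 -0.0001 -0.0003]
```

```bash
python3 - <<'E'
from h import *
c=cam('side');cv2.imwrite('pics/s2.png',cv2.resize(c['frame'][160:460,230:530],(600,600),interpolation=2))
print(proj(c,[567,399,238]),proj(c,[567,399,120]),proj(c,[564.5,401.8,209]))
E
```

```text
[326.35680928 346.82481474] [324.16495554 378.34459042] [328.07714376 356.79260881]
```

View pics/s2.png

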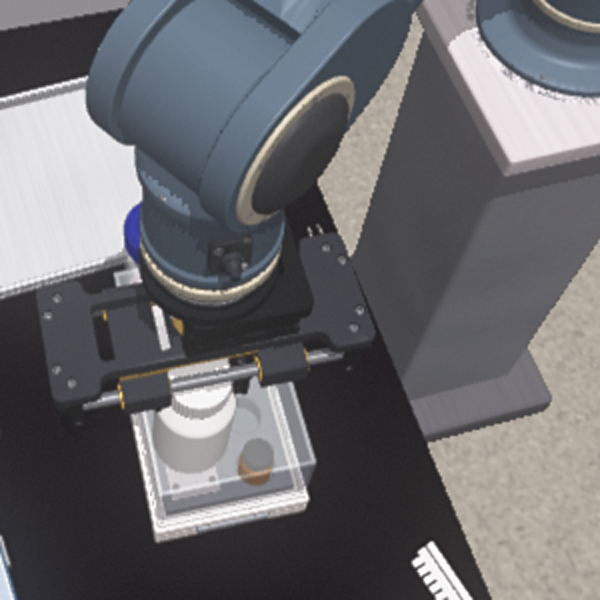

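The side view shows the gripper over the white bottle, with its cap at crop (203,400). The 45.5 mm opening suggests the pads may be on the cap, so I'll take a close-up.

```bash
python3 - <<'E'
from h import *
c=cam('side');t=cam('top')
a=cv2.resize(c['frame'][325:415,280:380],(444,400),interpolation=2);b=cv2.resize(t['frame'][140:270,40:170],(400,400),interpolation=2)
a=cv2.convertScaleAbs(a,alpha=1.3,beta=25);b=cv2.convertScaleAbs(b,alpha=1.3,beta=25)
cv2.imwrite('pics/s3.png',np.hstack([a,b])[:,:800])
E
```

```text
(no output)
```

View pics/s3.png

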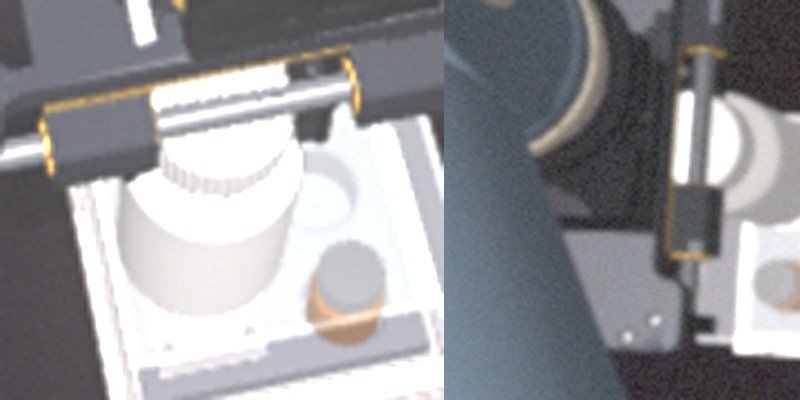

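The close-up shows the cap shifted toward -x relative to the body: cap edges at 160–295, body edges at 120–302. So the pads hold it high on the sloping shoulder. I'll release, go lower, re-centre and re-grip.

Emit:
{"method": "apply_moves", "body": {"moves": [[0, 0, 0, 0, 0, 0, 0.2], [0, 0, 0, 0, 0, 0, 0.4], [0, 0, 0, 0, 0, 0, 0.7], [0, 0, 0, 0, 0, 0, 1], [0, 0, 0, 0, 0, 0, 1]]}}

```text
time_s: 4.25
eef_pos: [563.8, 401.6, 189.0]
tcp_rot: [0.724, 0.689, -0.0, -0.0]
wrist_force: [0.6, -0.4, 0.3]
grip_width: 0.812
grip_force: 0.0
```

Emit:
{"method": "apply_moves", "body": {"moves": [[0, 0, 0, 0, 0, 0, 1], [0, 0, 0, 0, 0, 0, 1], [0, 0, 0, 0, 0, 0, 1], [0, 0, 0, 0, 0, 0, 1], [0, 0, 0, 0, 0, 0, 1]]}}

```text
time_s: 4.67
eef_pos: [564.1, 401.8, 189.5]
tcp_rot: [0.724, 0.689, 0.0, -0.0]
wrist_force: [0.2, 0.1, 0.2]
grip_width: 0.995
grip_force: 0.0
```

```bash
python3 h.py 567 399 178 -2.75;python3 h.py 567 399 178 -2.75; python3 - <<'E'
from h import *
c=cam('side');t=cam('top')
a=cv2.resize(c['frame'][325:415,280:380],(444,400),interpolation=2);b=cv2.resize(t['frame'][140:270,90:220],(400,400),interpolation=2)
a=cv2.convertScaleAbs(a,alpha=.9);
cv2.imwrite('pics/s4.png',np.hstack([a,b])[:,:800])
E
```

```text
t 4.6667 pos [564.1 401.8 189.5] yaw -2.83 F [0.2 0.1 0.2] grip 86.5 0.0
 shift [-0.0175  0.02    0.0765] turn [-0.     -0.     -0.0002]
t 4.6667 pos [564.1 401.8 189.5] yaw -2.83 F [0.2 0.1 0.2] grip 86.5 0.0
 shift [-0.0175  0.02    0.0765] turn [-0.     -0.     -0.0002]
```

View pics/s4.png

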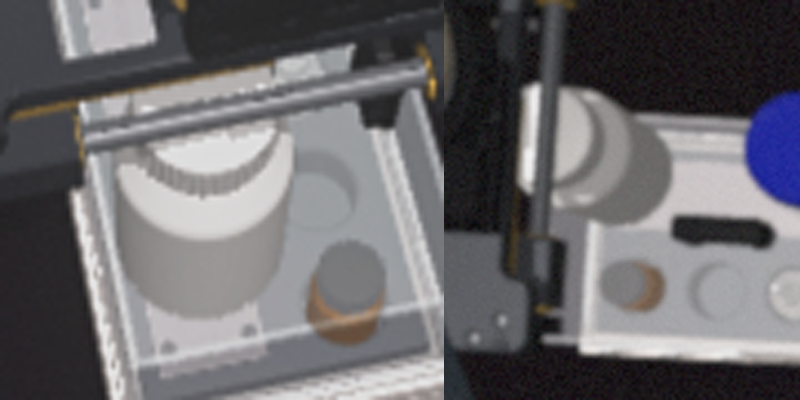

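The bottle is upright again (body edges 115–295, as at the start). Now 14 mm lower and re-centred.

Emit:
{"method": "apply_moves", "body": {"moves": [[-0.009, 0.01, 0.03, 0, 0, 0, 1], [-0.018, 0.02, 0.06, 0, 0, 0, 1], [-0.018, 0.02, 0.09, 0, 0, 0, 1], [-0.018, 0.02, 0.09, 0, 0, 0, 1], [-0.018, 0.02, 0.09, 0, 0, 0, 1]]}}

```text
time_s: 5.18
eef_pos: [566.7, 398.6, 175.2]
tcp_rot: [0.724, 0.689, -0.001, -0.0]
wrist_force: [0.1, 0.6, -0.8]
grip_width: 1.0
grip_force: 0.0
```

Emit:
{"method": "apply_moves", "body": {"moves": [[0, 0, 0, 0, 0, 0, 0.4], [0, 0, 0, 0, 0, 0, 0.4], [0, 0, 0, 0, 0, 0, 0.4], [0, 0, 0, 0, 0, 0, 0.3], [0, 0, 0, 0, 0, 0, 0.3]]}}

```text
time_s: 5.6
eef_pos: [567.0, 399.0, 176.1]
tcp_rot: [0.724, 0.689, 0.0, -0.0]
wrist_force: [-0.2, -1.0, -0.0]
grip_width: 0.715
grip_force: 0.0
```

Emit:
{"method": "apply_moves", "body": {"moves": [[0, 0, 0, 0, 0, 0, 0.2], [0, 0, 0, 0, 0, 0, 0.2], [0, 0, 0, 0, 0, 0, 0.2]], "grip_force": 15}}

```text
time_s: 5.85
eef_pos: [567.0, 398.9, 176.0]
tcp_rot: [0.724, 0.689, 0.0, -0.0]
wrist_force: [-0.7, 0.3, -0.6]
grip_width: 0.613
grip_force: 0.0
```

```bash
python3 h.py 567 399 178 -2.75
```

```text
t 5.85 pos [567.  398.9 176. ] yaw -2.83 F [-0.7  0.3 -0.6] grip 53.3 0.0
 shift [ 0.0008 -0.0001 -0.0136] turn [-0.     -0.     -0.0002]
```

Emit:
{"method": "apply_moves", "body": {"moves": [[0, 0, 0, 0, 0, 0, 0], [0, 0, 0, 0, 0, 0, 0], [0, 0, 0, 0, 0, 0, 0], [0, 0, 0, 0, 0, 0, 0]], "grip_force": 15}}

```text
time_s: 6.18
eef_pos: [567.2, 398.9, 176.0]
tcp_rot: [0.724, 0.689, 0.0, 0.0]
wrist_force: [0.7, 0.5, 0.1]
grip_width: 0.523
grip_force: 14.5
```

```bash
python3 h.py 567 399 178 -2.75; python3 - <<'E'
from h import *
c=cam('side');t=cam('top')
a=cv2.resize(c['frame'][325:415,280:380],(444,400),interpolation=2);b=cv2.resize(t['frame'][140:270,90:220],(400,400),interpolation=2)
a=cv2.convertScaleAbs(a,alpha=.9);
cv2.imwrite('pics/s5.png',np.hstack([a,b])[:,:800])
E
```

```text
t 6.1833 pos [567.2 398.9 176. ] yaw -2.83 F [0.7 0.5 0.1] grip 45.5 14.480250830856676
 shift [ 0.0004 -0.0012 -0.013 ] turn [ 0.0001 -0.     -0.0002]
```

View pics/s5.png

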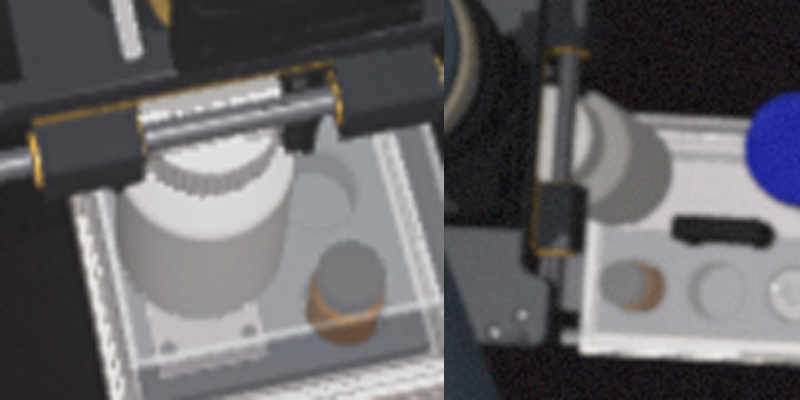

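Width 0.523 again at a different height, and this time the bottle stands upright (body edges 118–293). The grip is consistent, so I'll firm it up and test-lift.

Emit:
{"method": "apply_moves", "body": {"moves": [[0, 0, 0, 0, 0, 0, -0.1], [0, 0, 0, 0, 0, 0, -0.1], [0, 0, -0.02, 0, 0, 0, -0.1], [0, 0, -0.05, 0, 0, 0, -0.1], [0, 0, -0.08, 0, 0, 0, -0.1]], "grip_force": 30}}

```text
time_s: 6.7
eef_pos: [566.6, 398.7, 187.8]
tcp_rot: [0.724, 0.689, -0.001, -0.0]
wrist_force: [-0.7, -0.3, -1.1]
grip_width: 0.522
grip_force: 29.0
```

Emit:
{"method": "apply_moves", "body": {"moves": [[0, 0, -0.03, 0, 0, 0, -0.1], [0, 0, -0.06, 0, 0, 0, -0.1], [0, 0, -0.08, 0, 0, 0, -0.1], [0, 0, -0.08, 0, 0, 0, -0.1], [0, 0, -0.08, 0, 0, 0, -0.1]]}}

```text
time_s: 7.12
eef_pos: [567.1, 398.9, 200.2]
tcp_rot: [0.724, 0.689, 0.0, -0.0]
wrist_force: [-0.4, -0.5, -1.6]
grip_width: 0.522
grip_force: 29.0
```

```bash
python3 h.py 567 399 178 -2.75; python3 - <<'E'
from h import *
c=cam('side');t=cam('top')
a=cv2.resize(c['frame'][325:415,280:380],(444,400),interpolation=2);b=cv2.resize(t['frame'][140:270,90:220],(400,400),interpolation=2)
cv2.imwrite('pics/s6.png',np.hstack([a,b])[:,:800])
E
```

```text
t 7.1167 pos [567.1 398.9 200.2] yaw -2.83 F [-0.4 -0.5 -1.6] grip 45.4 28.979170280204016
 shift [ 0.0004 -0.0005  0.1482] turn [ 0.     -0.0001 -0.0002]
```

View pics/s6.png

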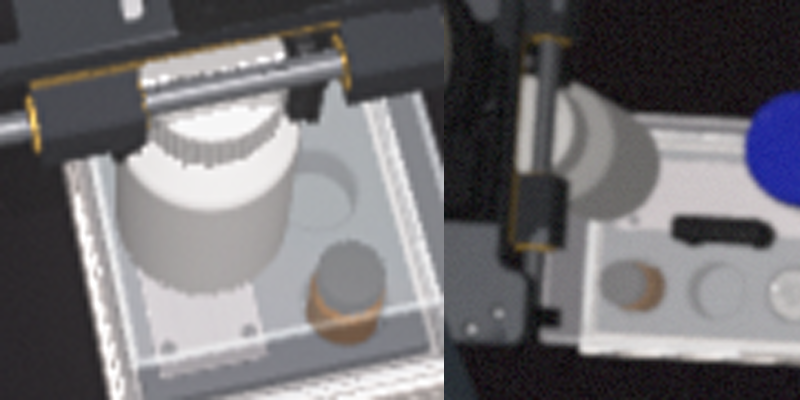

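The bottle is lifted cleanly, its base clear of the cover by about 24 mm. Recorded release pose: TCP (567.1, 398.9, 176.0). Now lift over the glass bottle and go to the rear-left of the tray.

Emit:
{"method": "apply_moves", "body": {"moves": [[0, 0, -0.1, 0, 0, 0, -0.1], [0, 0, -0.3, 0, 0, 0, -0.1], [0, 0, -0.53, 0, 0, 0, -0.1], [0, 0, -0.72, 0, 0, 0, -0.1], [0, 0, -0.8, 0, 0, 0, -0.1]]}}

```text
time_s: 7.63
eef_pos: [568.5, 399.6, 324.7]
tcp_rot: [0.724, 0.689, 0.004, 0.0]
wrist_force: [0.5, -0.2, -1.4]
grip_width: 0.523
grip_force: 29.2
```

Emit:
{"method": "apply_moves", "body": {"moves": [[-0.08, 0.03, 0, 0, 0, 0, -0.1], [-0.26, 0.095, 0, 0, 0, 0, -0.1], [-0.46, 0.17, 0, 0, 0, 0, -0.1], [-0.68, 0.25, 0, 0, 0, 0, -0.1], [-0.9, 0.33, 0, 0, 0, 0, -0.1]]}}

```text
time_s: 8.05
eef_pos: [608.9, 258.8, 316.8]
tcp_rot: [0.724, 0.689, -0.002, -0.0]
wrist_force: [1.0, -0.2, -1.3]
grip_width: 0.522
grip_force: 29.2
```

Emit:
{"method": "apply_moves", "body": {"moves": [[-0.22, 0.08, 0, 0, 0, 0, -0.1], [-0.44, 0.16, 0, 0, 0, 0, -0.1], [-0.65, 0.24, 0, 0, 0, 0, -0.1], [-0.82, 0.3, 0, 0, 0, 0, -0.1], [-0.9, 0.33, 0, 0, 0, 0, -0.1]]}}

```text
time_s: 8.47
eef_pos: [652.3, 117.0, 317.4]
tcp_rot: [0.727, 0.687, -0.003, 0.0]
wrist_force: [-0.2, -1.2, -1.9]
grip_width: 0.522
grip_force: 29.2
```

Emit:
{"method": "apply_moves", "body": {"moves": [[0, 0, 0, 0, 0, 0, -0.1], [0, 0, 0, 0, 0, 0, -0.1], [0, 0, 0, 0, 0, 0, -0.1]]}}

```text
time_s: 8.72
eef_pos: [651.7, 126.9, 318.7]
tcp_rot: [0.723, 0.691, -0.0, -0.001]
wrist_force: [0.0, 0.9, -1.6]
grip_width: 0.522
grip_force: 29.2
```

```bash
python3 h.py 653 122.6 62 -2.75
```

```text
t 8.7167 pos [651.7 126.9 318.7] yaw -2.66 F [ 0.   0.9 -1.6] grip 45.5 29.205116581415496
 shift [-0.0302  0.014   1.7113] turn [-0.0004 -0.0002  0.0002]
```

Emit:
{"method": "apply_moves", "body": {"moves": [[-0.01, 0.005, 0.1, 0, 0, 0, -0.1], [-0.02, 0.01, 0.28, 0, 0, 0, -0.1], [-0.03, 0.014, 0.48, 0, 0, 0, -0.1], [-0.03, 0.014, 0.68, 0, 0, 0, -0.1], [-0.03, 0.014, 0.85, 0, 0, 0, -0.1]]}}

```text
time_s: 9.13
eef_pos: [652.9, 122.8, 190.0]
tcp_rot: [0.723, 0.691, -0.0, -0.001]
wrist_force: [-0.9, -0.3, -2.7]
grip_width: 0.515
grip_force: 29.2
```

Emit:
{"method": "apply_moves", "body": {"moves": [[0, 0, 0.2, 0, 0, 0, -0.1], [0, 0, 0.4, 0, 0, 0, -0.1], [0, 0, 0.58, 0, 0, 0, -0.1], [0, 0, 0.7, 0, 0, 0, -0.1], [0, 0, 0.78, 0, 0, 0, -0.1]]}}

```text
time_s: 9.55
eef_pos: [652.0, 122.8, 72.2]
tcp_rot: [0.723, 0.691, -0.002, -0.002]
wrist_force: [-0.3, -0.5, -1.7]
grip_width: 0.521
grip_force: 29.2
```

Emit:
{"method": "apply_moves", "body": {"moves": [[0, 0, 0.02, 0, 0, 0, -0.1], [0, 0, 0.02, 0, 0, 0, -0.1], [0, 0, 0.02, 0, 0, 0, -0.1]]}}

```text
time_s: 9.8
eef_pos: [655.3, 120.7, 73.6]
tcp_rot: [0.724, 0.69, 0.001, 0.0]
wrist_force: [-0.3, -0.7, -0.5]
grip_width: 0.517
grip_force: 29.2
```

```bash
python3 h.py 653 122.6 59 -2.75
```

```text
t 9.8 pos [655.3 120.7  73.6] yaw -2.77 F [-0.3 -0.7 -0.5] grip 45.0 29.206725909061788
 shift [ 0.0117 -0.0162  0.0973] turn [ 0.0003 -0.0001 -0.0001]
```

Emit:
{"method": "apply_moves", "body": {"moves": [[0, -0.005, 0.03, 0, 0, 0, -0.1], [0, -0.01, 0.06, 0, 0, 0, -0.1], [0, -0.01, 0.075, 0, 0, 0, -0.1], [0, -0.01, 0.075, 0, 0, 0, -0.1]]}}

```text
time_s: 10.13
eef_pos: [652.5, 119.8, 60.8]
tcp_rot: [0.724, 0.689, -0.0, -0.0]
wrist_force: [-0.4, -1.1, -2.4]
grip_width: 0.516
grip_force: 29.2
```

Emit:
{"method": "apply_moves", "body": {"moves": [[0, 0, 0.007, 0, 0, 0, -0.1], [0, 0, 0.014, 0, 0, 0, -0.1], [0, 0, 0.014, 0, 0, 0, -0.1]]}}

```text
time_s: 10.38
eef_pos: [653.1, 119.8, 59.1]
tcp_rot: [0.724, 0.689, 0.0, 0.0]
wrist_force: [-0.7, 0.9, -1.3]
grip_width: 0.518
grip_force: 29.2
```

```bash
python3 h.py 653 122.6 59 -2.75
```

```text
t 10.3833 pos [653.1 119.8  59.1] yaw -2.84 F [-0.7  0.9 -1.3] grip 45.1 29.206830845741933
 shift [ 0.0188 -0.0014  0.0006] turn [ 0.     -0.     -0.0002]
```

Emit:
{"method": "apply_moves", "body": {"moves": [[0, 0, 0.006, 0, 0, 0, -0.1], [0, 0, 0.006, 0, 0, 0, -0.1], [0, 0, 0.006, 0, 0, 0, -0.1]]}}

```text
time_s: 10.63
eef_pos: [653.3, 119.9, 59.0]
tcp_rot: [0.724, 0.689, 0.0, 0.0]
wrist_force: [-1.8, 0.0, 3.6]
grip_width: 0.521
grip_force: 29.4
```

Emit:
{"method": "apply_moves", "body": {"moves": [[0, 0, 0.007, 0, 0, 0, -0.1], [0, 0, 0.007, 0, 0, 0, -0.1], [0, 0, 0.007, 0, 0, 0, -0.1]]}}

```text
time_s: 10.88
eef_pos: [653.5, 119.8, 58.9]
tcp_rot: [0.724, 0.689, 0.001, 0.0]
wrist_force: [-2.7, -0.7, 9.1]
grip_width: 0.52
grip_force: 29.7
```

```bash
python3 h.py 653 122.6 59 -2.75;python3 - <<'E'
from h import *
for n in('top','side'):
    c=cam(n,n+'7.png')
    print(n,[proj(c,[653.1,119.8,z]).round(1) for z in (0,118)])
E
```

```text
t 10.8833 pos [653.5 119.8  58.9] yaw -2.84 F [-2.7 -0.7  9.1] grip 45.2 29.722547513083555
 shift [ 0.0184 -0.004  -0.0007] turn [ 0.0002 -0.0001 -0.0003]
top [array([320.4, 157.2]), array([322.1, 141.9])]
side [array([242.2, 277.7]), array([235.3, 243.8])]
```

Contact at exactly the floor height. Release, rise, and go to the glass bottle.

Emit:
{"method": "apply_moves", "body": {"moves": [[0, 0, 0, 0, 0, 0, 0.2], [0, 0, 0, 0, 0, 0, 0.3], [0, 0, 0, 0, 0, 0, 0.5], [0, 0, 0, 0, 0, 0, 0.6], [0, 0, 0, 0, 0, 0, 0.6]]}}

```text
time_s: 11.4
eef_pos: [652.7, 119.8, 56.7]
tcp_rot: [0.724, 0.689, -0.0, -0.0]
wrist_force: [0.9, -0.4, -0.3]
grip_width: 0.765
grip_force: 0.0
```

Emit:
{"method": "apply_moves", "body": {"moves": [[0, 0, -0.05, 0, 0, 0, 0.6], [0, 0, -0.2, 0, 0, 0, 0.8], [0, 0, -0.42, 0, 0, 0, 1], [0, 0, -0.68, 0, 0, 0, 1], [0, 0, -0.95, 0, 0, 0, 1]]}}

```text
time_s: 11.82
eef_pos: [652.2, 119.6, 200.8]
tcp_rot: [0.724, 0.689, -0.001, -0.0]
wrist_force: [1.3, 0.4, 0.2]
grip_width: 0.974
grip_force: 0.0
```

Emit:
{"method": "apply_moves", "body": {"moves": [[0, 0, -0.2, 0, 0, 0, 1], [0, 0, -0.4, 0, 0, 0, 1], [0, 0, -0.55, 0, 0, 0, 1], [0, 0, -0.6, 0, 0, 0, 1], [0, 0, -0.6, 0, 0, 0, 1]]}}

```text
time_s: 12.23
eef_pos: [654.0, 119.7, 292.2]
tcp_rot: [0.724, 0.689, 0.002, 0.001]
wrist_force: [0.5, -0.1, -0.7]
grip_width: 1.0
grip_force: 0.0
```

```bash
python3 h.py 559.8 282.7 292 -2.75
```

```text
t 12.2333 pos [654.  119.7 292.2] yaw -2.84 F [ 0.5 -0.1 -0.7] grip 87.0 0.0
 shift [ 1.0541 -0.6812 -0.    ] turn [ 0.0007 -0.0002 -0.0003]
```

Emit:
{"method": "apply_moves", "body": {"moves": [[0.13, -0.08, 0, 0, 0, 0, 1], [0.34, -0.22, 0, 0, 0, 0, 1], [0.55, -0.36, 0, 0, 0, 0, 1], [0.76, -0.49, 0, 0, 0, 0, 1], [0.93, -0.6, 0, 0, 0, 0, 1]]}}

```text
time_s: 12.65
eef_pos: [567.0, 266.1, 287.0]
tcp_rot: [0.724, 0.69, -0.002, -0.001]
wrist_force: [-0.1, 0.5, -0.4]
grip_width: 0.999
grip_force: 0.0
```

Emit:
{"method": "apply_moves", "body": {"moves": [[0.08, -0.05, 0, 0, 0, 0, 1], [0.124, -0.081, 0, 0, 0, 0, 1], [0.124, -0.081, 0, 0, 0, 0, 1], [0.124, -0.081, 0, 0, 0, 0, 1], [0.124, -0.081, 0, 0, 0, 0, 1]]}}

```text
time_s: 13.07
eef_pos: [560.0, 280.0, 289.4]
tcp_rot: [0.726, 0.688, -0.0, 0.001]
wrist_force: [-0.9, -0.3, -0.8]
grip_width: 0.997
grip_force: 0.0
```

```bash
python3 h.py 559.8 282.7 196 -2.75; python3 - <<'E'
from h import *
for n in('top','side'):
    c=cam(n,n+'8.png');im=c['frame'];h=cv2.cvtColor(im,cv2.COLOR_BGR2HSV)
    m=cv2.inRange(h,(110,150,70),(130,255,255))
    for q in cv2.findContours(m,0,1)[0]:
        if cv2.contourArea(q)>300:
            e=cv2.fitEllipse(q);print(n,cv2.contourArea(q),np.round(e[0],1),np.round(e[1],1),plane(c,e[0],243)[:2].round(1))
E
```

```text
t 13.0667 pos [560.  280.  289.4] yaw -3.06 F [-0.9 -0.3 -0.8] grip 86.8 0.0
 shift [ 0.0189 -0.0025  0.6223] turn [ 0.0001  0.0002 -0.0009]
top 433.0 [215.  188.4] [16.4 38.3] [558.2 269.3]
side 909.5 [309.2 276. ] [33.6 34.6] [562.  290.4]
```

Emit:
{"method": "apply_moves", "body": {"moves": [[0, 0, 0.05, 0, 0, 0, 1], [0, 0, 0.1, 0, 0, 0, 1], [0, 0, 0.1, 0, 0, 0, 1], [0, 0, 0.1, 0, 0, 0, 1], [0, 0, 0.1, 0, 0, 0, 1]]}}

```text
time_s: 13.58
eef_pos: [558.7, 282.7, 274.5]
tcp_rot: [0.724, 0.689, -0.0, -0.0]
wrist_force: [0.5, 0.2, 0.1]
grip_width: 1.0
grip_force: 0.0
```

```bash
python3 h.py 559.8 282.7 196 -2.75
```

```text
t 13.5833 pos [558.7 282.7 274.5] yaw -2.84 F [0.5 0.2 0.1] grip 87.0 0.0
 shift [0.0007 0.0074 0.5231] turn [-0.      0.     -0.0002]
```

Settled on target, so I descend and close.

Emit:
{"method": "apply_moves", "body": {"moves": [[0, 0.007, 0.1, 0, 0, 0, 1], [0, 0.007, 0.25, 0, 0, 0, 1], [0, 0.007, 0.4, 0, 0, 0, 1], [0, 0.007, 0.5, 0, 0, 0, 1], [0, 0.007, 0.523, 0, 0, 0, 1]]}}

```text
time_s: 14.0
eef_pos: [558.1, 282.1, 193.4]
tcp_rot: [0.724, 0.689, -0.002, -0.001]
wrist_force: [-1.3, 0.7, -0.3]
grip_width: 1.001
grip_force: 0.0
```

Emit:
{"method": "apply_moves", "body": {"moves": [[0, 0, 0, 0, 0, 0, 0.5], [0, 0, 0, 0, 0, 0, 0.4], [0, 0, 0, 0, 0, 0, 0.3], [0, 0, 0, 0, 0, 0, 0.2], [0, 0, 0, 0, 0, 0, 0.1]], "grip_force": 15}}

```text
time_s: 14.42
eef_pos: [560.3, 283.0, 197.3]
tcp_rot: [0.724, 0.689, 0.001, 0.0]
wrist_force: [0.6, -0.0, -0.3]
grip_width: 0.705
grip_force: 0.0
```

Emit:
{"method": "apply_moves", "body": {"moves": [[0, 0, 0, 0, 0, 0, -0.2], [0, 0, 0, 0, 0, 0, -0.2], [0, 0, 0, 0, 0, 0, -0.2], [0, 0, 0, 0, 0, 0, -0.2], [0, 0, 0, 0, 0, 0, -0.2]]}}

```text
time_s: 14.83
eef_pos: [560.2, 282.8, 196.8]
tcp_rot: [0.724, 0.689, 0.001, 0.0]
wrist_force: [-0.1, 0.9, 3.6]
grip_width: 0.601
grip_force: 15.0
```

```bash
python3 h.py 559.8 282.7 196 -2.75
```

```text
t 14.8333 pos [560.2 282.8 196.8] yaw -2.84 F [-0.1  0.9  3.6] grip 52.3 15.000546276569366
 shift [-0.001  -0.0026  0.0053] turn [ 0.0002 -0.0001 -0.0002]
```

The grip reads 52.3 mm on the 53 mm glass. Recorded release pose: TCP (560.2, 282.8, 196.8). Lift and carry to the rear-right of the tray.

Emit:
{"method": "apply_moves", "body": {"moves": [[0, 0, 0, 0, 0, 0, -0.1], [0, 0, -0.05, 0, 0, 0, -0.1], [0, 0, -0.15, 0, 0, 0, -0.1], [0, 0, -0.3, 0, 0, 0, -0.1], [0, 0, -0.4, 0, 0, 0, -0.1]], "grip_force": 28}}

```text
time_s: 15.25
eef_pos: [559.4, 282.6, 257.0]
tcp_rot: [0.724, 0.689, -0.0, -0.0]
wrist_force: [0.8, 0.3, -1.1]
grip_width: 0.597
grip_force: 28.0
```

Emit:
{"method": "apply_moves", "body": {"moves": [[-0.08, 0.035, 0, 0, 0, 0, -0.1], [-0.25, 0.11, 0, 0, 0, 0, -0.1], [-0.45, 0.195, 0, 0, 0, 0, -0.1], [-0.66, 0.285, 0, 0, 0, 0, -0.1], [-0.86, 0.375, 0, 0, 0, 0, -0.1]]}}

```text
time_s: 15.67
eef_pos: [608.9, 148.0, 254.5]
tcp_rot: [0.725, 0.689, -0.002, -0.0]
wrist_force: [1.4, -0.1, -1.4]
grip_width: 0.602
grip_force: 28.0
```

Emit:
{"method": "apply_moves", "body": {"moves": [[-0.2, 0.09, 0, 0, 0, 0, -0.1], [-0.42, 0.18, 0, 0, 0, 0, -0.1], [-0.62, 0.27, 0, 0, 0, 0, -0.1], [-0.78, 0.34, 0, 0, 0, 0, -0.1], [-0.86, 0.375, 0, 0, 0, 0, -0.1]]}}

```text
time_s: 16.08
eef_pos: [658.9, 12.6, 254.6]
tcp_rot: [0.727, 0.687, -0.002, 0.0]
wrist_force: [-0.6, -0.6, -2.2]
grip_width: 0.599
grip_force: 28.0
```

Emit:
{"method": "apply_moves", "body": {"moves": [[0, 0, 0, 0, 0, 0, -0.1], [0, 0, 0, 0, 0, 0, -0.1], [0, 0, 0, 0, 0, 0, -0.1], [0, 0, 0, 0, 0, 0, -0.1]]}}

```text
time_s: 16.42
eef_pos: [658.8, 22.4, 255.7]
tcp_rot: [0.723, 0.691, 0.0, -0.001]
wrist_force: [0.4, 0.4, -2.3]
grip_width: 0.602
grip_force: 28.0
```

```bash
python3 h.py 659.8 18.8 84 -2.75
```

```text
t 16.4167 pos [658.8  22.4 255.7] yaw -2.61 F [ 0.4  0.4 -2.3] grip 52.4 27.996062636375427
 shift [-0.0251  0.0092  1.1447] turn [-0.0002 -0.0002  0.0004]
```

Emit:
{"method": "apply_moves", "body": {"moves": [[-0.01, 0.005, 0.1, 0, 0, 0, -0.1], [-0.02, 0.009, 0.28, 0, 0, 0, -0.1], [-0.02, 0.009, 0.48, 0, 0, 0, -0.1], [-0.02, 0.009, 0.7, 0, 0, 0, -0.1], [-0.02, 0.009, 0.88, 0, 0, 0, -0.1]]}}

```text
time_s: 16.83
eef_pos: [659.5, 18.9, 122.2]
tcp_rot: [0.723, 0.691, -0.0, -0.001]
wrist_force: [0.6, -0.0, -2.2]
grip_width: 0.601
grip_force: 28.0
```

Emit:
{"method": "apply_moves", "body": {"moves": [[0, 0, 0.13, 0, 0, 0, -0.1], [0, 0, 0.21, 0, 0, 0, -0.1], [0, 0, 0.25, 0, 0, 0, -0.1], [0, 0, 0.25, 0, 0, 0, -0.1], [0, 0, 0.25, 0, 0, 0, -0.1]]}}

```text
time_s: 17.25
eef_pos: [661.4, 17.0, 87.7]
tcp_rot: [0.724, 0.69, 0.001, 0.0]
wrist_force: [-0.1, -0.5, -1.2]
grip_width: 0.601
grip_force: 28.0
```

```bash
python3 h.py 659.8 18.8 79.8 -2.75
```

```text
t 17.25 pos [661.4  17.   87.7] yaw -2.78 F [-0.1 -0.5 -1.2] grip 52.3 27.99607515335083
 shift [ 0.0115 -0.0114  0.053 ] turn [ 0.0003 -0.0001 -0.0001]
```

Emit:
{"method": "apply_moves", "body": {"moves": [[0, 0, 0.025, 0, 0, 0, -0.1], [0, 0, 0.04, 0, 0, 0, -0.1], [0, 0, 0.048, 0, 0, 0, -0.1], [0, 0, 0.052, 0, 0, 0, -0.1], [0, 0, 0.052, 0, 0, 0, -0.1]]}}

```text
time_s: 17.67
eef_pos: [661.0, 16.4, 79.8]
tcp_rot: [0.724, 0.689, 0.001, 0.0]
wrist_force: [-1.7, -0.7, 2.2]
grip_width: 0.6
grip_force: 28.0
```

Emit:
{"method": "apply_moves", "body": {"moves": [[0, 0, 0.005, 0, 0, 0, -0.1], [0, 0, 0.005, 0, 0, 0, -0.1], [0, 0, 0.005, 0, 0, 0, -0.1]]}}

```text
time_s: 17.92
eef_pos: [661.2, 16.4, 79.7]
tcp_rot: [0.724, 0.689, 0.001, 0.0]
wrist_force: [-1.0, 0.2, 7.2]
grip_width: 0.602
grip_force: 28.0
```

Emit:
{"method": "apply_moves", "body": {"moves": [[0, 0, 0, 0, 0, 0, 0.4], [0, 0, 0, 0, 0, 0, 0.5], [0, 0, 0, 0, 0, 0, 0.6], [0, 0, 0, 0, 0, 0, 0.6], [0, 0, 0, 0, 0, 0, 0.6]]}}

```text
time_s: 18.33
eef_pos: [660.5, 16.4, 77.9]
tcp_rot: [0.724, 0.689, -0.0, -0.0]
wrist_force: [0.6, -0.8, 0.3]
grip_width: 0.79
grip_force: 0.0
```

Emit:
{"method": "apply_moves", "body": {"moves": [[0, 0, -0.05, 0, 0, 0, 0.6], [0, 0, -0.2, 0, 0, 0, 0.6], [0, 0, -0.42, 0, 0, 0, 0.6], [0, 0, -0.68, 0, 0, 0, 0.6], [0, 0, -0.95, 0, 0, 0, 0.6]]}}

```text
time_s: 18.75
eef_pos: [659.8, 16.2, 221.9]
tcp_rot: [0.724, 0.689, -0.001, -0.0]
wrist_force: [0.7, 1.3, 1.0]
grip_width: 0.798
grip_force: 0.0
```

```bash
python3 h.py 533.5 341 230 -2.75; python3 - <<'E'
from h import *
c=cam('top','top9.png');d=cam('side','side9.png')
A=cv2.resize(c['frame'][100:270,110:430],(800,425),interpolation=2)
B=cv2.resize(d['frame'][255:435,180:420],(233,175),interpolation=2)
P=np.full((600,800,3),0,np.uint8);P[:425]=A
B=cv2.resize(d['frame'][215:425,200:400],(167,175),interpolation=2);P[425:,:167]=B
C=cv2.resize(d['frame'][290:360,290:390],(250,175),interpolation=2);P[425:,200:450]=C
cv2.imwrite('pics/p9.png',P)
# handle: dark blob
for n,cc,box in(('top',c,(165,200,205,230)),('side',d,(315,300,365,350))):
    g=cv2.cvtColor(cc['frame'],6);x0,y0,x1,y1=box;m=(g[y0:y1,x0:x1]<70).astype(np.uint8)
    k,l,s,ce=cv2.connectedComponentsWithStats(m)
    for i in range(1,k):
        if s[i,4]>40:
            p=ce[i]+[x0,y0];q,_=cv2.findContours((l==i).astype(np.uint8),0,1);print(n,s[i],p.round(1),plane(cc,p,144)[:2].round(1),cv2.minAreaRect(max(q,key=len)))
E
```

```text
t 18.75 pos [659.8  16.2 221.9] yaw -2.85 F [0.7 1.3 1. ] grip 69.4 0.0
 shift [ 2.1205 -0.9486 -0.0535] turn [-0.0003  0.0001 -0.0003]
top [  0  11  32   9 151] [181.  214.8] [532.3 338.4] ((15.481901168823242, 14.880091667175293), (31.20273780822754, 7.325033187866211), 2.726310968399048)
side [ 14  21  13  29 240] [334.8 335.4] [535.7 346. ] ((19.49344253540039, 35.47213363647461), (29.317033767700195, 9.104313850402832), 76.75948333740234)
```

View pics/p9.png

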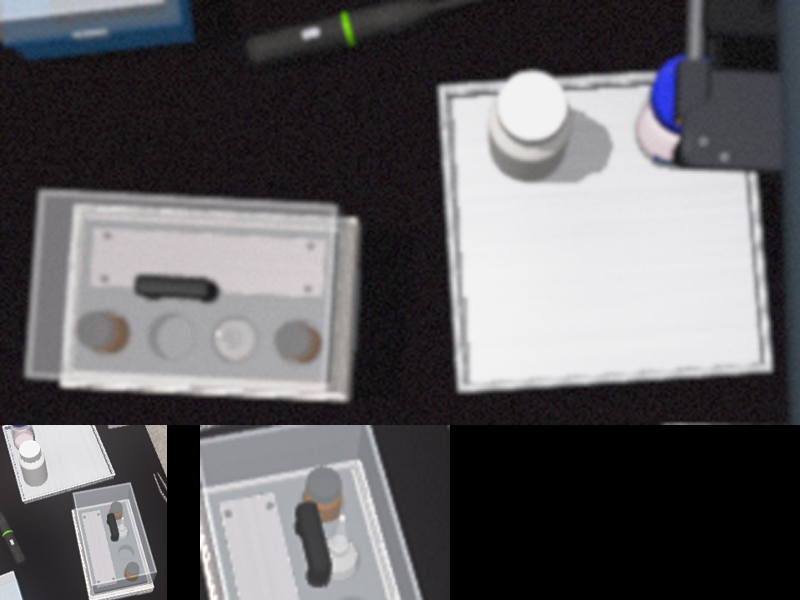

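Both bottles stand upright in the tray: white at (530,130) in the picture and glass at (665,110). The bare cover's handle centre is about (534,342). Next, the handle.

Emit:
{"method": "apply_moves", "body": {"moves": [[0.1, -0.045, 0, 0, 0, 0, 0.4], [0.3, -0.135, 0, 0, 0, 0, 0.4], [0.53, -0.235, 0, 0, 0, 0, 0.4], [0.76, -0.34, 0, 0, 0, 0, 0.4], [0.98, -0.436, 0, 0, 0, 0, 0.4]]}}

```text
time_s: 19.27
eef_pos: [601.5, 168.0, 220.8]
tcp_rot: [0.724, 0.689, 0.0, -0.0]
wrist_force: [0.4, -1.2, 0.2]
grip_width: 0.703
grip_force: 0.0
```

Emit:
{"method": "apply_moves", "body": {"moves": [[0.23, -0.1, 0, 0, 0, 0, 0.4], [0.46, -0.205, 0, 0, 0, 0, 0.4], [0.69, -0.307, 0, 0, 0, 0, 0.4], [0.88, -0.39, 0, 0, 0, 0, 0.4], [0.99, -0.44, 0, 0, 0, 0, 0.4]]}}

```text
time_s: 19.68
eef_pos: [541.3, 323.1, 220.5]
tcp_rot: [0.722, 0.691, 0.0, -0.001]
wrist_force: [0.0, -0.2, 0.7]
grip_width: 0.695
grip_force: 0.0
```

Emit:
{"method": "apply_moves", "body": {"moves": [[0.1, -0.045, 0, 0, 0, 0, 0.4], [0.15, -0.068, 0, 0, 0, 0, 0.4], [0.15, -0.068, 0, 0, 0, 0, 0.4], [0.15, -0.068, 0, 0, 0, 0, 0.4], [0.15, -0.068, 0, 0, 0, 0, 0.4]]}}

```text
time_s: 20.1
eef_pos: [535.8, 339.1, 220.8]
tcp_rot: [0.725, 0.689, -0.0, 0.0]
wrist_force: [0.5, -0.3, -0.3]
grip_width: 0.701
grip_force: 0.0
```

Emit:
{"method": "apply_moves", "body": {"moves": [[0, 0, 0.05, 0, 0, 0, 0.4], [0, 0, 0.1, 0, 0, 0, 0.4], [0, 0, 0.1, 0, 0, 0, 0.4], [0, 0, 0.1, 0, 0, 0, 0.4]]}}

```text
time_s: 20.43
eef_pos: [534.6, 340.1, 204.6]
tcp_rot: [0.725, 0.689, -0.001, -0.0]
wrist_force: [-0.6, -0.3, 0.4]
grip_width: 0.703
grip_force: 0.0
```

```bash
python3 h.py 534 341.7 127 -2.75; python3 - <<'E'
from h import *
c=cam('top')
P=np.array([plane(c,p,120)[:2] for p in((125.2,176),(244.8,182.4),(120,251.2))]);print(P.round(1).tolist(),(P[1]+P[2])/2,np.degrees(np.arctan2(*(P[1]-P[0])[::1])),np.degrees(np.arctan2(*(P[0]-P[2])[::-1])))
E
```

```text
t 20.4333 pos [534.6 340.1 204.6] yaw -2.89 F [-0.6 -0.3  0.4] grip 61.1 0.0
 shift [ 0.011  -0.0037  0.5173] turn [-0.0002  0.0002 -0.0004]
[[596.9, 433.6], [586.7, 243.6], [477.2, 439.1]] [531.92174935 341.33176416] -176.92191446327692 -2.609590099765299
```

Emit:
{"method": "apply_moves", "body": {"moves": [[0.005, -0.006, 0.12, 0, 0, 0, 0.4], [0.01, -0.008, 0.3, 0, 0, 0, 0.4], [0.01, -0.008, 0.42, 0, 0, 0, 0.4], [0.01, -0.008, 0.5, 0, 0, 0, 0.4], [0.01, -0.008, 0.515, 0, 0, 0, 0.4]]}}

```text
time_s: 20.9
eef_pos: [532.5, 341.8, 126.1]
tcp_rot: [0.724, 0.689, -0.002, -0.0]
wrist_force: [-0.3, -0.5, -0.8]
grip_width: 0.7
grip_force: 0.0
```

Emit:
{"method": "apply_moves", "body": {"moves": [[0, 0, 0, 0, 0, 0, 0], [0, 0, 0, 0, 0, 0, -0.2], [0, 0, 0, 0, 0, 0, -0.4], [0, 0, 0, 0, 0, 0, -0.5], [0, 0, 0, 0, 0, 0, -0.6]], "grip_force": 12}}

```text
time_s: 21.32
eef_pos: [534.3, 342.9, 129.4]
tcp_rot: [0.724, 0.689, 0.001, 0.0]
wrist_force: [1.5, 0.2, -0.4]
grip_width: 0.408
grip_force: 0.0
```

Emit:
{"method": "apply_moves", "body": {"moves": [[0, 0, 0, 0, 0, 0, -1], [0, 0, 0, 0, 0, 0, -1], [0, 0, 0, 0, 0, 0, -1], [0, 0, 0, 0, 0, 0, -1], [0, 0, 0, 0, 0, 0, -1]]}}

```text
time_s: 21.73
eef_pos: [533.7, 342.6, 128.4]
tcp_rot: [0.724, 0.689, -0.0, -0.0]
wrist_force: [1.4, -0.1, -0.3]
grip_width: 0.045
grip_force: 0.0
```

```bash
python3 h.py 534 341.7 127 -2.85
```

```text
t 21.7333 pos [533.7 342.6 128.4] yaw -2.83 F [ 1.4 -0.1 -0.3] grip 3.9 0.0
 shift [-0.0056  0.0022  0.0093] turn [-0. -0.  0.]
```

The fingers shut to 4 mm without meeting the handle, so they are not where I assumed. I'll check with one close-up, with the projected TCP and handle marked.

```bash
python3 - <<'E'
from h import *
P=np.zeros((560,800,3),np.uint8)
for n,b,o in(('side',(260,290,400,430),0),('top',(130,130,270,270),400)):
    c=cam(n);im=c['frame'];x0,y0,x1,y1=b
    a=cv2.resize(im[y0:y1,x0:x1],(400,400),interpolation=2);a=cv2.convertScaleAbs(a,alpha=1.3,beta=30);k=400/(x1-x0)
    for X,col in(([533.7,342.6,128.4],(0,0,255)),([533.7,342.6,147.4],(0,255,0)),([533.7,342.6,198],(255,0,255)),([535,318,146],(255,255,0)),([535,366,146],(255,255,0))):
        p=(proj(c,X)-[x0,y0]+.5)*k;print(n,X,p.round());cv2.circle(a,tuple(int(v) for v in p),4,col,1)
    P[:400,o:o+400]=a
cv2.imwrite('pics/p10.png',P[:400])
E
```

```text
side [533.7, 342.6, 128.4] [216. 137.]
side [533.7, 342.6, 147.4] [217. 122.]
side [533.7, 342.6, 198] [221.  80.]
side [535, 318, 146] [202.  84.]
side [535, 366, 146] [227. 163.]
top [533.7, 342.6, 128.4] [146. 244.]
top [533.7, 342.6, 147.4] [138. 240.]
top [533.7, 342.6, 198] [113. 230.]
top [535, 318, 146] [185. 238.]
top [535, 366, 146] [ 95. 238.]
```

View pics/p10.png

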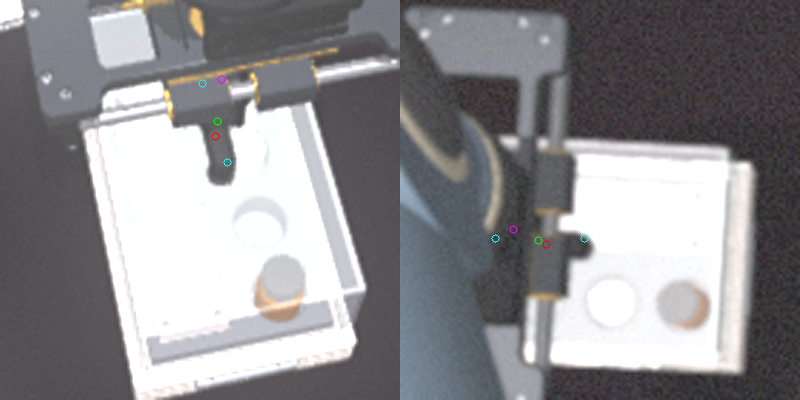

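The handle lies directly below the tool in both views: bar at (218,150) in the side crop and (580,245) in the top crop. So any error is vertical. I'll compare the fingertip seen in s4 with the projection.

```bash
python3 - <<'E'
from h import *
c=cam('side')
for z in(189.5,210,230):
  print(z,[((proj(c,[564.1+dx,401.8+dy,z])-[280,325]+.5)*4.44).round().tolist() for dx,dy in((-43.5,-9.5),(-43.5,9.5),(-58,-9.5),(-58,9.5))])
im=cv2.imread('pics/s4.png');g=cv2.cvtColor(im,6)
np.set_printoptions(linewidth=220)
print(g[40:200:8,330:444:6])
s=c['frame'];g=cv2.cvtColor(s,6);print('now');print(g[310:350,325:360:1])
for z in(128.4,150,170):
  print(z,[proj(c,[533.7+dx,342.6+dy,z]).round(1).tolist() for dx,dy in((-2,9.5),(-17,9.5),(-17,-9.5),(17,9.5))])
print(readout.read_state()['grip_width'],readout.read_state()['wrist_force'])
E
```

```text
189.5 [[337.0, 106.0], [356.0, 161.0], [380.0, 96.0], [399.0, 150.0]]
210 [[342.0, 80.0], [361.0, 136.0], [386.0, 69.0], [406.0, 124.0]]
230 [[347.0, 53.0], [366.0, 110.0], [392.0, 42.0], [412.0, 98.0]]
[[ 44  44  43  45  48  45  44  46  50  50  43  35  37  37  40  44  57  66  66]
 [ 99 115 125 162 113  40  40  42  50  51  46  36  35  34  47  77  69  65  67]
 [159 158 159 167  60  38  40  39  65  73  67  41  38  40  55  82  87  66  66]
 [157 157 159 132  41  40  43  48  57  67  82  92  97  98 103 112 140  78  64]
 [139 130 128 106  83  88  96 105 109 114 122 130 159 166 158 158 123  77  61]
 [102 105 110 120 135 155 166 160 161 161 156 141 126 116 107 101  99 147  60]
 [156 170 173 162 144 130 122 113 104  98  93  84  76  97 115  90  65 143  50]
 [113 102  96  92  90  83  76  69  56  50  43  40  78 123 165 137  57  96  47]
 [ 96 108 135 151 136  63  41  40  43  41  37  42 108 121 145 159  72  42  46]
 [158 158 157 158 164  94  39  45  45  42  37  55 123 119 123 172 107  39  43]
 [157 158 157 157 161 119  42  39  39  35  33  86 123 121 119 155 147  54  34]
 [158 157 157 158 158 162 10
[... 446 characters left out ...]
 [140 136 136 136 147 157 157 157 155 190 191 181 207 148 118 120 119 121 168]
 [157 151 137 135 140 154 158 157 156 170 199 186 196 177 122 119 120 119 152]
 [158 158 157 136 136 152 157 157 157 162 199 176 190 207 133 118 121 120 130]]
now
[[ 75  75  76 ...  76  67  76]
 [ 78  79  84 ...  94  75  80]
 [ 90  93  96 ...  78  74  75]
 ...
 [210 202 176 ... 174 175 173]
 [210 211 177 ... 175 174 173]
 [212 208 171 ... 174 174 175]]
128.4 [[338.0, 342.5], [347.2, 340.2], [343.6, 329.4], [326.2, 345.4]]
150 [[338.6, 336.7], [348.0, 334.4], [344.4, 323.4], [326.6, 339.7]]
170 [[339.3, 331.1], [348.9, 328.7], [345.2, 317.6], [327.0, 334.1]]
0.01446107540384393 [ 0.233675   -0.01491925  0.47763121]
```

In s4 the fingertip (dark until row ~125) sits about 25 mm higher than the TCP reading implies. I'll measure it exactly by touching the handle top, z = 146, gently with the shut fingers.

Emit:
{"method": "apply_moves", "body": {"moves": [[0, 0, 0.007, 0, 0, 0, -1], [0, 0, 0.013, 0, 0, 0, -1], [0, 0, 0.02, 0, 0, 0, -1], [0, 0, 0.02, 0, 0, 0, -1]]}}

```text
time_s: 22.22
eef_pos: [533.6, 342.4, 125.1]
tcp_rot: [0.724, 0.689, -0.0, -0.0]
wrist_force: [-0.1, -0.9, 0.2]
grip_width: 0.003
grip_force: 0.0
```

Emit:
{"method": "apply_moves", "body": {"moves": [[0, 0, 0.007, 0, 0, 0, -1], [0, 0, 0.013, 0, 0, 0, -1], [0, 0, 0.013, 0, 0, 0, -1]]}}

```text
time_s: 22.47
eef_pos: [533.6, 342.5, 123.2]
tcp_rot: [0.724, 0.689, -0.0, -0.0]
wrist_force: [-0.4, 0.5, -0.3]
grip_width: 0.006
grip_force: 0.0
```

Emit:
{"method": "apply_moves", "body": {"moves": [[0, 0, 0.007, 0, 0, 0, -1], [0, 0, 0.013, 0, 0, 0, -1], [0, 0, 0.013, 0, 0, 0, -1]]}}

```text
time_s: 22.72
eef_pos: [533.6, 342.5, 121.2]
tcp_rot: [0.724, 0.689, -0.0, -0.0]
wrist_force: [-0.0, -0.7, -0.2]
grip_width: 0.008
grip_force: 0.0
```

Emit:
{"method": "apply_moves", "body": {"moves": [[0, 0, 0.007, 0, 0, 0, -1], [0, 0, 0.013, 0, 0, 0, -1], [0, 0, 0.013, 0, 0, 0, -1]]}}

```text
time_s: 22.97
eef_pos: [533.6, 342.5, 119.3]
tcp_rot: [0.724, 0.689, -0.0, -0.0]
wrist_force: [0.7, 0.5, -0.0]
grip_width: 0.007
grip_force: 0.0
```

Emit:
{"method": "apply_moves", "body": {"moves": [[0, 0, 0.007, 0, 0, 0, -1], [0, 0, 0.013, 0, 0, 0, -1], [0, 0, 0.02, 0, 0, 0, -1], [0, 0, 0.02, 0, 0, 0, -1]]}}

```text
time_s: 23.3
eef_pos: [533.6, 342.5, 116.3]
tcp_rot: [0.724, 0.689, -0.0, -0.0]
wrist_force: [-0.4, -0.7, -0.1]
grip_width: 0.01
grip_force: 0.0
```

Emit:
{"method": "apply_moves", "body": {"moves": [[0, 0, 0.007, 0, 0, 0, -1], [0, 0, 0.013, 0, 0, 0, -1], [0, 0, 0.013, 0, 0, 0, -1]]}}

```text
time_s: 23.55
eef_pos: [533.8, 342.6, 114.9]
tcp_rot: [0.724, 0.689, 0.0, -0.0]
wrist_force: [-0.8, -0.2, 3.1]
grip_width: 0.004
grip_force: 1.1
```

```bash
python3 h.py 534 341.7 127 -2.85
```

```text
t 23.55 pos [533.8 342.6 114.9] yaw -2.84 F [-0.8 -0.2  3.1] grip 0.3 1.1322556529921712
 shift [-0.006   0.0016 -0.0806] turn [ 0. -0.  0.]
```

Contact at TCP reading 115, so the real fingertips are 31 mm above the reading. I need to know whether the body is also that much higher. I'll find the guide-rod height from the two views of p10: rod gaps at top (152,224) and side (242,90).

```bash
python3 - <<'E'
from h import *
T=cam('top');S=cam('side')
t=(183.2,208.4);s=(344.7,321.5)
for h in range(180,300,10):
    a=plane(T,t,h);b=plane(S,s,h);print(h,a[:2].round(1),b[:2].round(1),'ymean',round((a[1]+b[1])/2,1))
E
```

```text
180 [538.1 326.8] [521.2 343.7] ymean 335.2
190 [536.9 324.5] [523.2 348.2] ymean 336.3
200 [535.8 322.1] [525.2 352.7] ymean 337.4
210 [534.6 319.8] [527.2 357.3] ymean 338.5
220 [533.5 317.4] [529.2 361.8] ymean 339.6
230 [532.3 315. ] [531.1 366.3] ymean 340.7
240 [531.2 312.7] [533.1 370.8] ymean 341.8
250 [530.  310.3] [535.1 375.4] ymean 342.8
260 [528.9 308. ] [537.1 379.9] ymean 343.9
270 [527.7 305.6] [539.  384.4] ymean 345.0
280 [526.6 303.3] [541.  388.9] ymean 346.1
290 [525.4 300.9] [543.  393.4] ymean 347.2
```

Both views agree on rods at z ≈ 240, about 81 mm above the real fingertips. So the whole tool is simply 31 mm higher than the reading says. I'll use true tip z = reading + 31 from here. Next: up, open, down to reading 97 (tip 128), and grip the handle.

Emit:
{"method": "apply_moves", "body": {"moves": [[0, 0, -0.1, 0, 0, 0, 0], [0, 0, -0.15, 0, 0, 0, 0.3], [0, 0, -0.15, 0, 0, 0, 0.3], [0, 0, -0.15, 0, 0, 0, 0.3], [0, 0, -0.15, 0, 0, 0, 0.3]]}}

```text
time_s: 24.07
eef_pos: [533.4, 342.4, 136.6]
tcp_rot: [0.724, 0.689, -0.0, -0.0]
wrist_force: [-0.1, -0.2, 0.7]
grip_width: 0.3
grip_force: 0.0
```

Emit:
{"method": "apply_moves", "body": {"moves": [[0, 0, 0, 0, 0, 0, 0.3], [0, 0, 0, 0, 0, 0, 0.3], [0, 0, 0, 0, 0, 0, 0.3], [0, 0, 0, 0, 0, 0, 0.3], [0, 0, 0, 0, 0, 0, 0.3]]}}

```text
time_s: 24.48
eef_pos: [533.7, 342.5, 136.9]
tcp_rot: [0.724, 0.689, -0.0, -0.0]
wrist_force: [0.7, 0.5, -1.0]
grip_width: 0.628
grip_force: 0.0
```

Emit:
{"method": "apply_moves", "body": {"moves": [[0, 0, 0.08, 0, 0, 0, 0.3], [0, 0, 0.17, 0, 0, 0, 0.3], [0, 0, 0.23, 0, 0, 0, 0.3], [0, 0, 0.27, 0, 0, 0, 0.3], [0, 0, 0.27, 0, 0, 0, 0.3]]}}

```text
time_s: 24.9
eef_pos: [532.6, 341.9, 94.5]
tcp_rot: [0.724, 0.689, -0.002, -0.0]
wrist_force: [-0.8, -0.2, 1.0]
grip_width: 0.651
grip_force: 0.0
```

```bash
python3 h.py 533.7 341.7 97 -2.85
```

```text
t 24.9 pos [532.6 341.9  94.5] yaw -2.83 F [-0.8 -0.2  1. ] grip 56.7 0.0
 shift [-0.0008  0.0072 -0.0165] turn [-0.0004  0.0004  0.    ]
```

Close on the handle.

Emit:
{"method": "apply_moves", "body": {"moves": [[0, 0, 0, 0, 0, 0, 0], [0, 0, 0, 0, 0, 0, -0.2], [0, 0, 0, 0, 0, 0, -0.3], [0, 0, 0, 0, 0, 0, -0.4], [0, 0, 0, 0, 0, 0, -0.5]], "grip_force": 10}}

```text
time_s: 25.32
eef_pos: [534.0, 342.8, 97.1]
tcp_rot: [0.724, 0.689, 0.0, -0.0]
wrist_force: [-0.6, 0.2, 0.6]
grip_width: 0.355
grip_force: 0.0
```

Emit:
{"method": "apply_moves", "body": {"moves": [[0, 0, 0, 0, 0, 0, -0.6], [0, 0, 0, 0, 0, 0, -0.8], [0, 0, 0, 0, 0, 0, -1], [0, 0, 0, 0, 0, 0, -1], [0, 0, 0, 0, 0, 0, -1]]}}

```text
time_s: 25.73
eef_pos: [534.0, 342.6, 96.8]
tcp_rot: [0.724, 0.689, 0.0, 0.0]
wrist_force: [0.4, -0.4, 0.2]
grip_width: 0.157
grip_force: 10.0
```

```bash
python3 h.py 533.7 341.7 97 -2.85
```

```text
t 25.7333 pos [534.  342.6  96.8] yaw -2.85 F [ 0.4 -0.4  0.2] grip 13.7 9.999061971902847
 shift [-0.006  -0.0019 -0.0016] turn [ 0.0001 -0.0001  0.    ]
```

13.7 mm: the handle is held, at TCP (534.0, 342.6, 96.8), yaw -2.85. Firm up and lift straight.

Emit:
{"method": "apply_moves", "body": {"moves": [[0, 0, 0, 0, 0, 0, -1], [0, 0, 0, 0, 0, 0, -1], [0, 0, -0.02, 0, 0, 0, -1], [0, 0, -0.06, 0, 0, 0, -1], [0, 0, -0.12, 0, 0, 0, -1]], "grip_force": 40}}

```text
time_s: 26.15
eef_pos: [532.5, 342.0, 113.8]
tcp_rot: [0.724, 0.689, -0.002, -0.0]
wrist_force: [0.8, -0.1, -3.4]
grip_width: 0.153
grip_force: 40.0
```

Emit:
{"method": "apply_moves", "body": {"moves": [[0, 0, -0.08, 0, 0, 0, -1], [0, 0, -0.18, 0, 0, 0, -1], [0, 0, -0.3, 0, 0, 0, -1], [0, 0, -0.42, 0, 0, 0, -1], [0, 0, -0.54, 0, 0, 0, -1]]}}

```text
time_s: 26.57
eef_pos: [533.7, 342.5, 197.6]
tcp_rot: [0.724, 0.689, 0.0, -0.0]
wrist_force: [0.3, 0.3, -3.1]
grip_width: 0.154
grip_force: 40.0
```

Emit:
{"method": "apply_moves", "body": {"moves": [[0, 0, -0.05, 0, 0, 0, -1], [0, 0, -0.08, 0, 0, 0, -1], [0, 0, -0.08, 0, 0, 0, -1], [0, 0, -0.08, 0, 0, 0, -1]]}}

```text
time_s: 26.9
eef_pos: [533.2, 342.3, 207.0]
tcp_rot: [0.724, 0.689, -0.001, -0.0]
wrist_force: [-0.5, 0.1, -3.1]
grip_width: 0.154
grip_force: 40.0
```

```bash
python3 h.py 551.8 64.9 205 3.7
```

```text
t 26.9 pos [533.2 342.3 207. ] yaw -2.83 F [-0.5  0.1 -3.1] grip 13.4 39.99775528907776
 shift [-1.841   0.2151  0.0143] turn [-0.0002  0.0001 -0.0181]
```

Emit:
{"method": "apply_moves", "body": {"moves": [[-0.07, 0.008, 0, 0, 0, 0, -1], [-0.23, 0.026, 0, 0, 0, 0, -1], [-0.44, 0.05, 0, 0, 0, 0, -1], [-0.66, 0.077, 0, 0, 0, 0, -1], [-0.88, 0.103, 0, 0, 0, 0, -1]]}}

```text
time_s: 27.32
eef_pos: [541.8, 207.5, 206.4]
tcp_rot: [0.724, 0.689, -0.001, -0.0]
wrist_force: [-0.1, -0.3, -2.6]
grip_width: 0.156
grip_force: 40.0
```

Emit:
{"method": "apply_moves", "body": {"moves": [[-0.22, 0.026, 0, 0, 0, -0.004, -1], [-0.46, 0.054, 0, 0, 0, -0.008, -1], [-0.68, 0.08, 0, 0, 0, -0.012, -1], [-0.86, 0.1, 0, 0, 0, -0.016, -1], [-0.95, 0.11, 0, 0, 0, -0.018, -1]]}}

```text
time_s: 27.73
eef_pos: [551.1, 60.4, 206.9]
tcp_rot: [0.686, 0.727, -0.002, 0.0]
wrist_force: [-0.3, 0.2, -2.3]
grip_width: 0.156
grip_force: 40.0
```

Emit:
{"method": "apply_moves", "body": {"moves": [[0, 0, 0, 0, 0, 0, -1], [0, 0, 0, 0, 0, 0, -1], [0, 0, 0, 0, 0, 0, -1], [0, 0, 0, 0, 0, 0, -1], [0, 0, 0, 0, 0, 0, -1]]}}

```text
time_s: 28.15
eef_pos: [551.9, 68.4, 207.3]
tcp_rot: [0.683, 0.73, -0.0, -0.0]
wrist_force: [0.4, -0.7, -1.3]
grip_width: 0.151
grip_force: 40.0
```

```bash
python3 h.py 551.8 64.9 66 3.7
```

```text
t 28.15 pos [551.9  68.4 207.3] yaw 3.79 F [ 0.4 -0.7 -1.3] grip 13.2 39.997830390930176
 shift [-0.0236 -0.0014  0.9418] turn [-0.0001 -0.0001  0.0002]
```

Emit:
{"method": "apply_moves", "body": {"moves": [[-0.012, 0, 0.1, 0, 0, 0, -1], [-0.023, 0, 0.28, 0, 0, 0, -1], [-0.023, 0, 0.48, 0, 0, 0, -1], [-0.023, 0, 0.64, 0, 0, 0, -1], [-0.023, 0, 0.75, 0, 0, 0, -1]]}}

```text
time_s: 28.57
eef_pos: [550.7, 64.4, 92.6]
tcp_rot: [0.684, 0.73, -0.001, -0.001]
wrist_force: [-1.2, 0.4, -3.8]
grip_width: 0.155
grip_force: 40.0
```

Emit:
{"method": "apply_moves", "body": {"moves": [[0, 0, 0.08, 0, 0, 0, -1], [0, 0, 0.14, 0, 0, 0, -1], [0, 0, 0.17, 0, 0, 0, -1], [0, 0, 0.17, 0, 0, 0, -1], [0, 0, 0.17, 0, 0, 0, -1]]}}

```text
time_s: 28.98
eef_pos: [553.0, 63.6, 70.2]
tcp_rot: [0.684, 0.729, 0.001, 0.0]
wrist_force: [-0.1, 0.6, -1.4]
grip_width: 0.156
grip_force: 40.0
```

```bash
python3 h.py 551.8 64.9 61.8 3.7
```

```text
t 28.9833 pos [553.   63.6  70.2] yaw 3.66 F [-0.1  0.6 -1.4] grip 13.6 39.99764263629913
 shift [ 0.0094 -0.0075  0.056 ] turn [ 0.0002 -0.     -0.0001]
```

Emit:
{"method": "apply_moves", "body": {"moves": [[0.008, -0.005, 0.02, 0, 0, 0, -1], [0.008, -0.005, 0.035, 0, 0, 0, -1], [0.008, -0.005, 0.047, 0, 0, 0, -1], [0.008, -0.005, 0.054, 0, 0, 0, -1], [0.008, -0.005, 0.054, 0, 0, 0, -1]]}}

```text
time_s: 29.4
eef_pos: [551.6, 64.6, 61.8]
tcp_rot: [0.684, 0.729, 0.0, -0.0]
wrist_force: [-0.6, 0.3, -0.6]
grip_width: 0.153
grip_force: 40.0
```

Emit:
{"method": "apply_moves", "body": {"moves": [[0, 0, 0.005, 0, 0, 0, -1], [0, 0, 0.005, 0, 0, 0, -1], [0, 0, 0.005, 0, 0, 0, -1]]}}

```text
time_s: 29.65
eef_pos: [551.6, 64.6, 61.8]
tcp_rot: [0.684, 0.729, 0.0, -0.0]
wrist_force: [-2.4, -0.1, 6.2]
grip_width: 0.156
grip_force: 40.0
```

Cover down in the tray. Release, rise, and measure the uncovered dropper numerically.

Emit:
{"method": "apply_moves", "body": {"moves": [[0, 0, 0, 0, 0, 0, -0.4], [0, 0, 0, 0, 0, 0, -0.2], [0, 0, 0, 0, 0, 0, 0], [0, 0, 0, 0, 0, 0, 0], [0, 0, 0, 0, 0, 0, 0]]}}

```text
time_s: 30.07
eef_pos: [551.6, 64.5, 60.7]
tcp_rot: [0.684, 0.729, 0.0, 0.0]
wrist_force: [-0.5, -0.8, -0.0]
grip_width: 0.443
grip_force: 0.0
```

Emit:
{"method": "apply_moves", "body": {"moves": [[0, 0, -0.04, 0, 0, 0, 0], [0, 0, -0.18, 0, 0, 0, 0], [0, 0, -0.38, 0, 0, 0, 0], [0, 0, -0.62, 0, 0, 0, 0], [0, 0, -0.86, 0, 0, 0, 0]]}}

```text
time_s: 30.48
eef_pos: [550.9, 64.2, 191.1]
tcp_rot: [0.684, 0.729, -0.001, -0.0]
wrist_force: [0.5, -0.1, 0.0]
grip_width: 0.498
grip_force: 0.0
```

```bash
python3 h.py 507 321 190 -2.85; python3 - <<'E'
from h import *
np.set_printoptions(linewidth=230)
for n in('top','side'):
    c=cam(n,n+'11.png');g=cv2.cvtColor(c['frame'],6)
    for X in([507,321,48.5],[507,321,64.7],[507,321,110.7],[509.5,365,48.5]): print(n,X,proj(c,X).round(1))
    u,v=proj(c,[507,321,70]).round().astype(int)
    print(u-16,v-20);print(g[v-20:v+18,u-16:u+17])
E
```

```text
t 30.4833 pos [550.9  64.2 191.1] yaw 3.62 F [ 0.5 -0.1  0. ] grip 43.3 0.0
 shift [ 1.7269 -0.1839  0.007 ] turn [-0.0002  0.0001  0.018 ]
top [507, 321, 48.5] [204.3 235.1]
top [507, 321, 64.7] [202.4 234.5]
top [507, 321, 110.7] [196.7 232.6]
top [509.5, 365, 48.5] [178.6 233.7]
186 214
[[244 244 245 ... 244 245 244]
 [241 242 243 ... 245 245 245]
 [229 232 233 ... 243 243 243]
 ...
 [205 208 209 ... 202 203 202]
 [230 232 228 ... 203 207 202]
 [243 243 241 ... 212 216 213]]
side [507, 321, 48.5] [344.4 341.8]
side [507, 321, 64.7] [344.9 337.9]
side [507, 321, 110.7] [346.6 326.1]
side [509.5, 365, 48.5] [350.6 365.8]
329 317
[[151 128  78 ...  46  44  45]
 [149 120  74 ...  59  45  46]
 [138  97  72 ...  97  41  45]
 ...
 [155 158 158 ... 155 155 154]
 [155 157 158 ... 156 156 153]
 [158 156 158 ... 157 156 154]]
```

```bash
python3 - <<'E'
from h import *
for n,(x0,y0,x1,y1) in(('top',(186,214,220,252)),('side',(329,317,361,355))):
    c=cam(n);g=cv2.cvtColor(cv2.imread(f'pics/{n}11.png'),6)[y0:y1,x0:x1]
    G=cv2.resize(g,None,fx=6,fy=6,interpolation=2)
    print(n,np.percentile(g,[5,25,50,75,95]))
    C=cv2.HoughCircles(G,cv2.HOUGH_GRADIENT,1.5,15,param1=80,param2=18,minRadius=35,maxRadius=70)
    if C is not None:
        for q in C[0][:4]:
            p=(q[:2]+.5)/6-.5+[x0,y0];print(p.round(1),(q[2]/6).round(1),plane(c,p,64.7)[:2].round(1),plane(c,p,48.5)[:2].round(1))
    for i in range(0,g.shape[0],2): print(' '.join('%3d'%v for v in g[i]))
E
```

```text
top [142.55 189.   201.   204.   243.  ]
[204.7 235.2] 9.0 [505.8 317.1] [506.8 320.3]
[202.2 235. ] 6.8 [506.2 321.3] [507.2 324.5]
[206.  232.7] 11.2 [510.  315.1] [511.1 318.2]
[203.  237.7] 9.9 [501.5 320. ] [502.5 323.2]
244 244 245 244 245 245 244 245 244 244 244 245 245 245 244 245 244 244 245 245 245 245 245 244 245 244 245 245 244 245 244 245 244 244
229 232 233 234 234 234 231 229 229 231 230 229 229 231 233 236 239 240 240 240 241 242 243 243 243 243 243 243 243 243 243 243 243 244
203 199 200 198 200 200 197 197 196 198 196 196 196 200 198 204 205 205 206 207 208 209 212 212 210 204 198 201 201 204 202 201 206 212
198 202 198 202 202 202 201 200 199 202 197 200 200 201 199 199 199 198 198 198 200 198 200 198 200 200 201 201 200 199 199 197 199 199
201 201 199 200 198 203 201 200 202 201 202 201 200 200 200 200 200 200 201 197 199 201 200 199 200 199 200 200 198 198 201 198 198 200
202 204 201 200 201 200 201 201 202 201 202 202 200 200 199 197 195 195 197 197 198 199 199 200 200 199 198 200 201 201 199 200 202 201
199 203 202 203 203 203 205 202 203 203 203 199 195 186 16
[... 3658 characters left out ...]
 234 231 233 229 228 226 166 105 138 156 156 155 154 163 227
157 157 157 157 158 157 137 109 130 186 223 227 228 230 232 233 234 234 234 233 232 233 214 109  96 143 155 155 156 154 153 180
157 156 157 157 156 157 153 125 126 135 155 198 223 232 235 234 235 235 236 232 220 175 145 103 124 153 155 156 155 155 153 161
157 158 158 157 157 157 157 153 136 132 142 150 155 165 169 174 175 176 173 164 156 147 114 134 153 156 155 155 156 156 156 153
156 157 157 158 158 157 158 158 157 154 142 138 140 149 158 161 161 161 158 137 140 149 152 156 156 155 155 155 156 156 155 154
155 157 158 157 158 158 157 157 157 157 158 157 157 156 154 151 154 152 152 157 156 156 156 155 155 156 155 155 156 157 156 156
```

The well and dropper centre agree in both views: (506.8, 320.3). The dropper tip sits where predicted in the side view. Go there.

Emit:
{"method": "apply_moves", "body": {"moves": [[0.12, -0.013, 0, 0, 0, 0.004, 0], [0.32, -0.035, 0, 0, 0, 0.008, 0], [0.54, -0.058, 0, 0, 0, 0.012, 0], [0.76, -0.081, 0, 0, 0, 0.016, 0], [0.95, -0.101, 0, 0, 0, 0.018, 0]]}}

```text
time_s: 31.1
eef_pos: [525.5, 207.6, 187.9]
tcp_rot: [0.724, 0.689, -0.001, -0.001]
wrist_force: [0.9, 0.2, -0.8]
grip_width: 0.497
grip_force: 0.0
```

Emit:
{"method": "apply_moves", "body": {"moves": [[0.2, 0, 0, 0, 0, 0, 0], [0.4, 0, 0, 0, 0, 0, 0], [0.58, 0, 0, 0, 0, 0, 0], [0.7, 0, 0, 0, 0, 0, 0], [0.75, 0, 0, 0, 0, 0, 0]]}}

```text
time_s: 31.52
eef_pos: [531.3, 321.2, 187.9]
tcp_rot: [0.723, 0.691, -0.001, -0.001]
wrist_force: [-0.3, 0.9, 0.4]
grip_width: 0.504
grip_force: 0.0
```

Emit:
{"method": "apply_moves", "body": {"moves": [[0, 0, 0.1, 0, 0, 0, 0], [0, 0, 0.2, 0, 0, 0, 0], [0, 0, 0.25, 0, 0, 0, 0], [0, 0, 0.25, 0, 0, 0, 0], [0, 0, 0.25, 0, 0, 0, 0]]}}

```text
time_s: 31.93
eef_pos: [532.9, 316.8, 151.9]
tcp_rot: [0.725, 0.689, -0.001, 0.0]
wrist_force: [0.0, 0.8, 0.4]
grip_width: 0.495
grip_force: 0.0
```

```bash
python3 h.py 506.8 320.3 100 -2.85
```

```text
t 31.9333 pos [532.9 316.8 151.9] yaw -2.92 F [0.  0.8 0.4] grip 43.0 0.0
 shift [ 0.0145 -0.1749  0.3461] turn [-0.0001  0.0002 -0.0002]
```

Emit:
{"method": "apply_moves", "body": {"moves": [[0.007, -0.07, 0, 0, 0, 0, 0], [0.014, -0.14, 0.02, 0, 0, 0, 0], [0.014, -0.175, 0.1, 0, 0, 0, 0], [0.014, -0.175, 0.2, 0, 0, 0, 0], [0.014, -0.175, 0.2, 0, 0, 0, 0]]}}

```text
time_s: 32.35
eef_pos: [503.6, 321.3, 120.4]
tcp_rot: [0.724, 0.69, -0.002, -0.001]
wrist_force: [-0.2, -0.4, -0.8]
grip_width: 0.501
grip_force: 0.0
```

Emit:
{"method": "apply_moves", "body": {"moves": [[0, 0, 0, 0, 0, 0, 0], [0, 0, 0, 0, 0, 0, 0]]}}

```text
time_s: 32.52
eef_pos: [506.9, 322.0, 123.2]
tcp_rot: [0.724, 0.689, 0.001, -0.0]
wrist_force: [-0.6, 0.5, -0.4]
grip_width: 0.499
grip_force: 0.0
```

```bash
python3 h.py 506.8 320.3 20.5 -2.85
```

```text
t 32.5167 pos [506.9 322.  123.2] yaw -2.82 F [-0.6  0.5 -0.4] grip 43.4 0.0
 shift [-0.0119 -0.0008  0.6849] turn [ 0.0002 -0.0002  0.0001]
```

Emit:
{"method": "apply_moves", "body": {"moves": [[-0.006, 0, 0.1, 0, 0, 0, 0], [-0.011, 0, 0.25, 0, 0, 0, 0], [-0.011, 0, 0.4, 0, 0, 0, 0], [-0.011, 0, 0.5, 0, 0, 0, 0], [-0.011, 0, 0.56, 0, 0, 0, 0]]}}

```text
time_s: 32.93
eef_pos: [506.3, 319.7, 37.4]
tcp_rot: [0.724, 0.689, -0.0, -0.0]
wrist_force: [-0.7, -0.2, 0.1]
grip_width: 0.499
grip_force: 0.0
```

Emit:
{"method": "apply_moves", "body": {"moves": [[0, 0, 0.03, 0, 0, 0, 0], [0, 0, 0.06, 0, 0, 0, 0], [0, 0, 0.08, 0, 0, 0, 0], [0, 0, 0.09, 0, 0, 0, 0], [0, 0, 0.09, 0, 0, 0, 0]]}}

```text
time_s: 33.35
eef_pos: [507.0, 320.1, 25.2]
tcp_rot: [0.724, 0.689, 0.0, 0.0]
wrist_force: [-0.2, -0.4, -0.6]
grip_width: 0.5
grip_force: 0.0
```

Emit:
{"method": "apply_moves", "body": {"moves": [[0, 0, 0, 0, 0, 0, 0], [0, 0, 0, 0, 0, 0, 0]]}}

```text
time_s: 33.52
eef_pos: [507.0, 320.1, 25.3]
tcp_rot: [0.724, 0.689, 0.001, 0.0]
wrist_force: [-0.2, -0.3, 0.9]
grip_width: 0.498
grip_force: 0.0
```

```bash
python3 h.py 506.8 320.3 20.5 -2.85
```

```text
t 33.5167 pos [507.  320.1  25.3] yaw -2.84 F [-0.2 -0.3  0.9] grip 43.3 0.0
 shift [ 0.001  -0.0014  0.0319] turn [ 0.0001 -0.0001  0.    ]
```

Emit:
{"method": "apply_moves", "body": {"moves": [[0, 0, 0.01, 0, 0, 0, 0], [0, 0, 0.02, 0, 0, 0, 0], [0, 0, 0.028, 0, 0, 0, 0], [0, 0, 0.028, 0, 0, 0, -0.1], [0, 0, 0.028, 0, 0, 0, -0.2]], "grip_force": 12}}

```text
time_s: 33.93
eef_pos: [506.6, 319.8, 20.4]
tcp_rot: [0.724, 0.689, -0.0, -0.0]
wrist_force: [1.1, -0.1, 0.2]
grip_width: 0.441
grip_force: 0.0
```

Emit:
{"method": "apply_moves", "body": {"moves": [[0, 0, 0, 0, 0, 0, -0.4], [0, 0, 0, 0, 0, 0, -0.5], [0, 0, 0, 0, 0, 0, -0.6], [0, 0, 0, 0, 0, 0, -0.8], [0, 0, 0, 0, 0, 0, -0.8]]}}

```text
time_s: 34.35
eef_pos: [506.7, 319.9, 20.6]
tcp_rot: [0.724, 0.689, 0.0, -0.0]
wrist_force: [0.6, 0.0, 0.2]
grip_width: 0.285
grip_force: 12.0
```

```bash
python3 h.py 506.8 320.3 20.5 -2.85
```

```text
t 34.35 pos [506.7 319.9  20.6] yaw -2.83 F [0.6 0.  0.2] grip 24.8 11.999147580572753
 shift [0.0027 0.0005 0.0005] turn [ 0. -0.  0.]
```

Emit:
{"method": "apply_moves", "body": {"moves": [[0, 0, 0, 0, 0, 0, -0.8], [0, 0, 0, 0, 0, 0, -0.8], [0, 0, -0.02, 0, 0, 0, -0.8], [0, 0, -0.05, 0, 0, 0, -0.8], [0, 0, -0.08, 0, 0, 0, -0.8]], "grip_force": 18}}

```text
time_s: 34.77
eef_pos: [506.6, 319.9, 32.9]
tcp_rot: [0.724, 0.689, -0.0, -0.0]
wrist_force: [0.6, 0.3, 0.3]
grip_width: 0.281
grip_force: 18.0
```

Emit:
{"method": "apply_moves", "body": {"moves": [[0, 0, -0.06, 0, 0, 0, -0.8], [0, 0, -0.15, 0, 0, 0, -0.8], [0, 0, -0.25, 0, 0, 0, -0.8], [0, 0, -0.35, 0, 0, 0, -0.8], [0, 0, -0.4, 0, 0, 0, -0.8]]}}

```text
time_s: 35.18
eef_pos: [507.8, 320.5, 95.2]
tcp_rot: [0.724, 0.689, 0.002, 0.0]
wrist_force: [0.5, -0.7, 0.1]
grip_width: 0.283
grip_force: 18.0
```

```bash
python3 h.py 416 -63 130 -2.85; python3 - <<'E'
from h import *
S=cam('side','side12.png');T=cam('top','top12.png')
s=readout.read_state();e=s['eef_pos']
z0=24.7+e[2]-20.6
print('well pixels side',S['frame'][335:346,338:352].mean(2).round().astype(int))
for dz in(0,20,40,66,86): print(dz,proj(S,[e[0],e[1],z0+dz]).round(1),proj(T,[e[0],e[1],z0+dz]).round(1))
cv2.imwrite('pics/p12.png',np.hstack([cv2.resize(S['frame'][270:370,300:400],(400,400),interpolation=2),cv2.resize(T['frame'][190:270,150:250],(400,320),interpolation=2)[:320] if 0 else cv2.resize(T['frame'][180:280,150:250],(400,400),interpolation=2)]))
E
```

```text
t 35.1833 pos [507.8 320.5  95.2] yaw -2.85 F [ 0.5 -0.7  0.1] grip 24.6 17.994700796189136
 shift [-2.5834 -0.4838 -0.2396] turn [ 0.0004 -0.0004  0.    ]
well pixels side [[106 107 127 150 158 161 163 164 164 165 164 163 160 155]
 [102  96  95 119 156 160 163 166 166 167 166 160 158 155]
 [ 89  80  78  84 104 127 158 173 166 170 172 133 129 144]
 [ 77  76  76  76  77  86  99 106 106 107 112  93  93 116]
 [ 74  77  76  75  75  76  77  77  82  85  87  84  83  90]
 [ 75  77  76  78  78  83  83  94  91  87  85  84  82  80]
 [ 80  84  91 108 107 108 114 147 131 107  93  84  82  79]
 [119 110 114 149 152 152 152 158 155 151 146 108  84  78]
 [152 153 152 158 159 158 157 159 158 159 159 149 119  81]
 [160 158 158 158 158 157 157 157 157 157 157 158 150  99]
 [158 159 158 158 158 158 157 157 157 158 157 159 157 109]]
0 [345.6 329.2] [198.5 232.6]
20 [346.3 323.9] [195.9 231.8]
40 [347.1 318.3] [193.2 230.9]
66 [348.1 310.7] [189.4 229.6]
86 [348.9 304.6] [186.4 228.6]
```

View pics/p12.png

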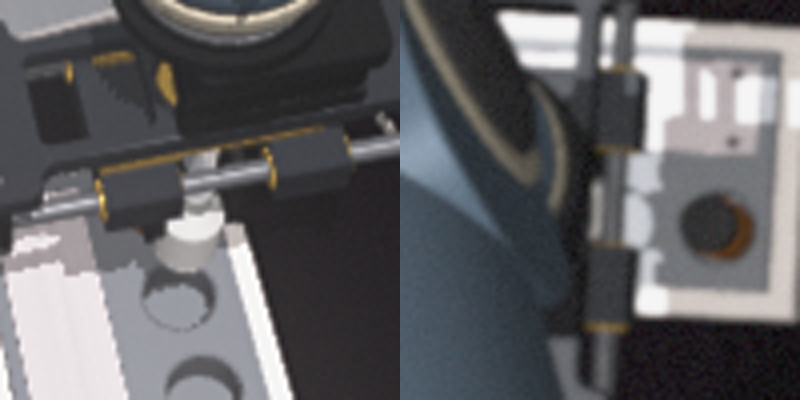

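The dropper is held upright: body at crop (190,240), its well at (180,295) now empty. Carry it to the rack, turning slightly to keep the body away from the centrifuge.

Emit:
{"method": "apply_moves", "body": {"moves": [[-0.06, -0.01, -0.1, 0, 0, 0, -0.8], [-0.22, -0.04, -0.2, 0, 0, 0, -0.8], [-0.43, -0.08, -0.25, 0, 0, 0, -0.8], [-0.65, -0.12, -0.25, 0, 0, 0, -0.8], [-0.86, -0.16, -0.25, 0, 0, 0, -0.8]]}}

```text
time_s: 35.7
eef_pos: [475.6, 190.7, 129.8]
tcp_rot: [0.724, 0.69, -0.0, 0.0]
wrist_force: [0.2, -0.5, 0.7]
grip_width: 0.281
grip_force: 18.0
```

Emit:
{"method": "apply_moves", "body": {"moves": [[-0.2, -0.04, 0, 0, 0, 0, -0.8], [-0.4, -0.08, 0, 0, 0, 0, -0.8], [-0.58, -0.11, 0, 0, 0, 0, -0.8], [-0.74, -0.14, 0, 0, 0, 0, -0.8], [-0.86, -0.16, 0, 0, 0, 0, -0.8]]}}

```text
time_s: 36.12
eef_pos: [444.5, 62.2, 129.4]
tcp_rot: [0.725, 0.689, -0.001, -0.0]
wrist_force: [0.1, 0.2, 0.6]
grip_width: 0.281
grip_force: 18.0
```

Emit:
{"method": "apply_moves", "body": {"moves": [[-0.1, -0.02, 0, 0, 0, -0.009, -0.8], [-0.2, -0.04, 0, 0, 0, -0.018, -0.8], [-0.3, -0.05, 0, 0, 0, -0.027, -0.8], [-0.36, -0.06, 0, 0, 0, -0.036, -0.8], [-0.4, -0.06, 0, 0, 0, -0.036, -0.8]]}}

```text
time_s: 36.53
eef_pos: [432.9, 3.8, 129.5]
tcp_rot: [0.642, 0.767, -0.001, -0.001]
wrist_force: [0.3, -1.3, -0.2]
grip_width: 0.285
grip_force: 18.0
```

Emit:
{"method": "apply_moves", "body": {"moves": [[0, 0, 0, 0, 0, 0, -0.8], [0, 0, 0, 0, 0, 0, -0.8], [0, 0, 0, 0, 0, 0, -0.8]]}}

```text
time_s: 36.78
eef_pos: [434.1, 5.8, 129.8]
tcp_rot: [0.642, 0.767, -0.0, -0.0]
wrist_force: [-0.2, -0.6, 0.2]
grip_width: 0.282
grip_force: 18.0
```

```bash
python3 h.py 416 -63 130 10; python3 - <<'E'
from h import *
T=cam('top','top13.png');S=cam('side','side13.png')
for X in([416,-63,200],[416,-63,23]):print(proj(T,X),proj(S,X))
E
```

```text
t 36.7833 pos [434.1   5.8 129.8] yaw 10.14 F [-0.2 -0.6  0.2] grip 24.5 17.995015092019457
 shift [-0.4302 -0.1992 -0.0011] turn [-0.     -0.      0.0004]
[451.42150381 291.18444416] [335.87131375 117.65569534]
[424.39662205 287.02292899] [332.39863372 179.35033403]
```

Emit:
{"method": "apply_moves", "body": {"moves": [[-0.08, -0.03, 0, 0, 0, 0, -0.8], [-0.18, -0.08, 0, 0, 0, 0, -0.8], [-0.29, -0.13, 0, 0, 0, 0, -0.8], [-0.38, -0.17, 0, 0, 0, 0, -0.8], [-0.43, -0.2, 0, 0, 0, 0, -0.8]]}}

```text
time_s: 37.3
eef_pos: [415.6, -64.7, 130.0]
tcp_rot: [0.642, 0.766, -0.0, 0.0]
wrist_force: [0.0, 0.2, 0.2]
grip_width: 0.285
grip_force: 18.0
```

Emit:
{"method": "apply_moves", "body": {"moves": [[0, 0, 0, 0, 0, 0, -0.8], [0, 0, 0, 0, 0, 0, -0.8], [0, 0, 0, 0, 0, 0, -0.8]]}}

```text
time_s: 37.55
eef_pos: [416.2, -62.7, 130.0]
tcp_rot: [0.641, 0.767, 0.0, -0.0]
wrist_force: [0.3, -0.6, 0.7]
grip_width: 0.283
grip_force: 18.0
```

```bash
python3 h.py 416 -63 60 10; python3 -c "
from h import *
print(readout.read_state()['joints'].round(2))"
```

```text
t 37.55 pos [416.2 -62.7 130. ] yaw 10.21 F [ 0.3 -0.6  0.7] grip 24.6 17.99485832947539
 shift [-0.0022 -0.0016  0.4667] turn [ 0.     -0.0001  0.0006]
[-0.41  0.13  0.5   2.19 -0.08  0.84  0.32]
```

Emit:
{"method": "apply_moves", "body": {"moves": [[0, 0, 0.08, 0, 0, 0, -0.8], [0, 0, 0.22, 0, 0, 0, -0.8], [0, 0, 0.38, 0, 0, 0, -0.8], [0, 0, 0.52, 0, 0, 0, -0.8], [0, 0, 0.6, 0, 0, 0, -0.8]]}}

```text
time_s: 37.97
eef_pos: [414.9, -62.4, 38.1]
tcp_rot: [0.641, 0.767, -0.001, -0.001]
wrist_force: [0.5, 0.4, 0.1]
grip_width: 0.285
grip_force: 18.0
```

Emit:
{"method": "apply_moves", "body": {"moves": [[0, 0, 0.02, 0, 0, 0, -0.8], [0, 0, 0.04, 0, 0, 0, -0.8], [0, 0, 0.04, 0, 0, 0, -0.8], [0, 0, 0.04, 0, 0, 0, -0.8]]}}

```text
time_s: 38.3
eef_pos: [416.6, -63.4, 34.6]
tcp_rot: [0.642, 0.767, 0.001, 0.0]
wrist_force: [0.1, 0.6, 0.3]
grip_width: 0.278
grip_force: 18.0
```

```bash
python3 h.py 416 -63 6 10; python3 - <<'E'
from h import *
T=cam('top','top14.png');S=cam('side','side14.png')
for n,c,(x0,y0,x1,y1) in(('side',S,(308,140,360,225)),):
    g=cv2.cvtColor(c['frame'],6)
    print('rows from',y0,'cols from 316')
    for v in range(160,196,2): print(v,' '.join('%3d'%q for q in g[v,316:356]))
e=readout.read_state()['eef_pos'];
for dz in(0,40): print(proj(S,[e[0],e[1],e[2]+4.1+dz]).round(1))
E
```

```text
t 38.3 pos [416.6 -63.4  34.6] yaw 10.16 F [0.1 0.6 0.3] grip 24.2 17.994762187081506
 shift [ 0.0034 -0.0038  0.1907] turn [ 0.0002 -0.      0.0004]
rows from 140 cols from 316
160 184 184 169 130 106 121 123  58  43  46  46  44  44  49  78 156 211 182 184 184 184 173  74  46  48  49  50  47  47  46  45  45  45  43  73 167 169 169 170 165
162 184 182 157 105 101 114  87  49  45  45  45  46  47  51  87 154 133 136 147 143 142 125  94  56  47  49  52  50  49  46  46  46  45  45  50 103 165 165 167 169
164 186 184 179 132 103 112  81  47  45  47  46  47  45  49  83 161 158 146 140 149 169 225 217 155  70  51  53  49  49  48  46  48  47  46  45  51 102 162 166 169
166 184 185 184 180 151 130 116  82  48  44  47  47  46  49  84 173 230 232 232 236 234 232 229 224 132  63  50  48  47  49  47  47  48  46  46  44  72 162 173 171
168 157 183 184 185 183 183 180 175 114  57  45  46  45  50 106 232 238 236 236 236 235 234 230 203 173 171  76  44  47  47  47  47  46  48  48  49  47  75 163 167
170 125 180 185 183 183 183 183 185 186 173  75  43  45  53  98 168 187 198 210 206 190 173 160 148 18
[... 1357 characters left out ...]
  52  50  51  51
188  51  50  50  51  74 116 208 248 245 244 244 244 244 244 244 244 245 245 245 246 246 191 174 179 182 190 231 245 244 244 244 247 248 112  46  50  51  52  52  52
190  51  50  50  50  56  92 125 224 246 245 244 244 244 244 244 244 244 245 245 245 192 222 212 214 191 213 229 245 245 244 244 245 248 224  85  45  50  51  52  53
192  50  51  51  51  50  63 100 159 249 246 244 244 244 244 244 244 245 242 222 197 149 156 181 188 187 180 168 218 236 244 244 244 246 249 177  67  46  50  50  53
194  51  51  50  51  50  54  80 118 215 247 245 244 244 244 245 241 216 194 209 217 224 225 219 213 220 228 229 224 219 221 240 245 245 246 251 131  49  49  51  52
[332.3 174.3]
[333.  161.5]
```

The dropper hangs centred over the opening, its bottom edge matching the projection within about 1 px. Lower it.

Emit:
{"method": "apply_moves", "body": {"moves": [[0.003, -0.003, 0.03, 0, 0, 0, -0.8], [0.003, -0.003, 0.07, 0, 0, 0, -0.8], [0.003, -0.003, 0.12, 0, 0, 0, -0.8], [0.003, -0.003, 0.16, 0, 0, 0, -0.8], [0.003, -0.003, 0.18, 0, 0, 0, -0.8]]}}

```text
time_s: 38.82
eef_pos: [414.5, -63.3, 5.9]
tcp_rot: [0.642, 0.767, -0.001, -0.001]
wrist_force: [-0.6, -0.8, -0.5]
grip_width: 0.279
grip_force: 18.0
```

Emit:
{"method": "apply_moves", "body": {"moves": [[0, 0, 0.01, 0, 0, 0, -0.8], [0, 0, 0.02, 0, 0, 0, -0.8], [0, 0, 0.03, 0, 0, 0, -0.8], [0, 0, 0.03, 0, 0, 0, -0.8], [0, 0, 0.03, 0, 0, 0, -0.8]]}}

```text
time_s: 39.23
eef_pos: [415.4, -63.3, 2.6]
tcp_rot: [0.642, 0.767, 0.0, 0.0]
wrist_force: [-0.9, 0.4, -1.1]
grip_width: 0.281
grip_force: 18.0
```

```bash
python3 h.py 416 -63 0 10
```

```text
t 39.2333 pos [415.4 -63.3   2.6] yaw 10.12 F [-0.9  0.4 -1.1] grip 24.4 17.994804771296913
 shift [0.0013 0.0045 0.0172] turn [ 0.     -0.      0.0003]
```

Emit:
{"method": "apply_moves", "body": {"moves": [[0, 0, 0.007, 0, 0, 0, -0.8], [0, 0, 0.014, 0, 0, 0, -0.8], [0, 0, 0.018, 0, 0, 0, -0.8], [0, 0, 0.018, 0, 0, 0, -0.8]]}}

```text
time_s: 39.57
eef_pos: [415.4, -63.3, -0.2]
tcp_rot: [0.642, 0.767, 0.0, 0.0]
wrist_force: [-1.2, 0.9, -0.6]
grip_width: 0.284
grip_force: 18.0
```

Emit:
{"method": "apply_moves", "body": {"moves": [[0, 0, 0.005, 0, 0, 0, -0.8], [0, 0, 0.005, 0, 0, 0, -0.8], [0, 0, 0.005, 0, 0, 0, -0.8]]}}

```text
time_s: 39.82
eef_pos: [415.6, -63.2, -0.5]
tcp_rot: [0.642, 0.767, 0.0, 0.0]
wrist_force: [-1.1, 0.2, 6.9]
grip_width: 0.282
grip_force: 18.0
```

Dropper stands on the floor of the place. Release and rise.

Emit:
{"method": "apply_moves", "body": {"moves": [[0, 0, 0, 0, 0, 0, -0.35], [0, 0, 0, 0, 0, 0, -0.25], [0, 0, 0, 0, 0, 0, -0.1], [0, 0, 0, 0, 0, 0, 0], [0, 0, 0, 0, 0, 0, 0]]}}

```text
time_s: 40.23
eef_pos: [415.2, -63.3, -1.0]
tcp_rot: [0.642, 0.767, -0.0, -0.0]
wrist_force: [0.1, -1.6, -0.1]
grip_width: 0.473
grip_force: 0.0
```

Emit:
{"method": "apply_moves", "body": {"moves": [[0, 0, -0.04, 0, 0, 0, 0], [0, 0, -0.15, 0, 0, 0, 0], [0, 0, -0.3, 0, 0, 0, 0], [0, 0, -0.5, 0, 0, 0, 0], [0, 0, -0.7, 0, 0, 0, 0]]}}

```text
time_s: 40.65
eef_pos: [414.4, -63.6, 105.1]
tcp_rot: [0.642, 0.767, -0.001, -0.0]
wrist_force: [0.0, 0.1, -0.2]
grip_width: 0.499
grip_force: 0.0
```

Emit:
{"method": "apply_moves", "body": {"moves": [[0, 0, -0.2, 0, 0, 0, 0], [0, 0, -0.35, 0, 0, 0, 0], [0, 0, -0.4, 0, 0, 0, 0], [0, 0, -0.4, 0, 0, 0, 0], [0, 0, -0.4, 0, 0, 0, 0]]}}

```text
time_s: 41.07
eef_pos: [414.8, -63.2, 163.6]
tcp_rot: [0.642, 0.767, -0.0, -0.0]
wrist_force: [0.6, 0.4, -0.6]
grip_width: 0.502
grip_force: 0.0
```

```bash
python3 h.py 551.6 64.6 165 3.7
```

```text
t 41.0667 pos [414.8 -63.2 163.6] yaw 10.14 F [ 0.6  0.4 -0.6] grip 43.6 0.0
 shift [ 0.6778  1.048  -0.0092] turn [-0.0001 -0.0001  0.0179]
```

Emit:
{"method": "apply_moves", "body": {"moves": [[0.05, 0.08, 0, 0, 0, 0, 0], [0.18, 0.28, 0, 0, 0, 0, 0], [0.33, 0.5, 0, 0, 0, 0, 0], [0.48, 0.74, 0, 0, 0, 0, 0], [0.58, 0.9, 0, 0, 0, 0, 0]]}}

```text
time_s: 41.48
eef_pos: [534.8, 50.2, 161.8]
tcp_rot: [0.641, 0.768, -0.001, -0.001]
wrist_force: [0.5, -0.1, 1.1]
grip_width: 0.497
grip_force: 0.0
```

Emit:
{"method": "apply_moves", "body": {"moves": [[0.06, 0.09, 0, 0, 0, 0.009, 0], [0.098, 0.148, 0, 0, 0, 0.018, 0], [0.098, 0.148, 0, 0, 0, 0.018, 0], [0.098, 0.148, 0, 0, 0, 0.018, 0], [0.098, 0.148, 0, 0, 0, 0.018, 0]]}}

```text
time_s: 41.9
eef_pos: [551.1, 63.8, 162.8]
tcp_rot: [0.684, 0.729, -0.001, -0.001]
wrist_force: [0.3, 0.1, -0.1]
grip_width: 0.503
grip_force: 0.0
```

Emit:
{"method": "apply_moves", "body": {"moves": [[0, 0, 0.08, 0, 0, 0, 0], [0, 0, 0.2, 0, 0, 0, 0], [0, 0, 0.25, 0, 0, 0, 0], [0, 0, 0.25, 0, 0, 0, 0], [0, 0, 0.25, 0, 0, 0, 0]]}}

```text
time_s: 42.32
eef_pos: [551.6, 63.9, 126.1]
tcp_rot: [0.684, 0.729, -0.0, -0.0]
wrist_force: [0.4, 0.2, -0.0]
grip_width: 0.504
grip_force: 0.0
```

```bash
python3 h.py 551.6 64.6 61.8 3.7; python3 - <<'E'
from h import *
T=cam('top','top15.png');S=cam('side','side15.png')
# dropper in rack: tip region check, bottle positions
for X in([415.4,-63.3,90],[415.4,-63.3,44]): print(proj(T,X).round(1),proj(S,X).round(1))
g=cv2.cvtColor(T['frame'],6)
for v in range(276,300,2): print(v,' '.join('%3d'%q for q in g[v,408:448]))
E
```

```text
t 42.3167 pos [551.6  63.9 126.1] yaw 3.61 F [ 0.4  0.2 -0. ] grip 43.9 0.0
 shift [0.0047 0.0008 0.429 ] turn [-0.0002  0.     -0.0002]
[433.5 288.8] [333.8 157.8]
[427.2 287.8] [333.  172.7]
276 106 106 106 106 104 104 106 107 107 106 107 107 105 106 109 108 105 108 105 105 104 103 104 106 103 103 103 103 101  99 102  98 100  97  98  98  99  97  95  96
278 107 109 107 108 103 107 106 109 106 108 107 107 104 110 106 105 106 105 106 104 107 105 101 106 104 106 105 103  99  98 100 100  98  98  97  98  99  98  98  97
280 107 108 107 106 105 106 108 107 107 107 104 110 106 104 107 105 103 106 105 106 104 105 104 105 105 105 104 102 101 103 100 101  98  99  97  98  97  96  98  94
282 105 106 108 108 108 110 103 107 105 106 105 107 107 105 105 105 110 104 108 105 104 102 104 102 103 105 104 102 105 102 104 100 101  99 101 100  97  99  95  94
284 108 108 105 107 109 108 108 107 107 107 106 106 105 104 106 105 106 109 110 104 104 105 105 105 104 102 101 104 102 100 100  97 102  99  99  98  97 101  96  96
286 107 107 108 106 106 105 106 108 105 106 106 109 106 104 107 105 104 103 105 104 107
[... 360 characters left out ...]
 102 101 101 100 100  99  98  99  98  98  94
292 106 105 108 106 106 110 106 107 109 106 108 106 105 103 104 103 106 105 105 107 105 106 105 106 103 102 105 105 103 102 101 102  98 101 100  97 100  99 101  98
294 107 108 105 109 108 105 105 109 105 104 107 107 106 110 104 104 107 107 109 103 107 106 105 107 104 106 103 103 106 104 104 102 103 102 101  99 102 100  99  98
296 106 108 104 108 105 106 106 107 105 107 107 106 107 109 108 104 105 107 106 104 105 107 106 105 106 105 108 106 105 105 103  99 101 102 100 102  97  99 100  98
298 106 107 106 107 106 110 106 108 105 107 104 109 108 107 105 106 103 106 107 108 107 106 106 104 105 104 105 103 104 102 103  99 101 103 102  99 101 102 101  97
```

Top view is occluded by the arm; I'll check the dropper later. Now grip the cover handle.

Emit:
{"method": "apply_moves", "body": {"moves": [[0.002, 0, 0.1, 0, 0, 0, 0], [0.004, 0, 0.22, 0, 0, 0, 0], [0.004, 0, 0.33, 0, 0, 0, 0], [0.004, 0, 0.4, 0, 0, 0, 0], [0.004, 0, 0.42, 0, 0, 0, 0]]}}

```text
time_s: 42.83
eef_pos: [551.4, 65.0, 62.5]
tcp_rot: [0.684, 0.729, -0.001, -0.001]
wrist_force: [-0.0, -0.4, 0.8]
grip_width: 0.504
grip_force: 0.0
```

Emit:
{"method": "apply_moves", "body": {"moves": [[0, 0, 0, 0, 0, 0, -0.2], [0, 0, 0, 0, 0, 0, -0.4], [0, 0, 0, 0, 0, 0, -0.5], [0, 0, 0, 0, 0, 0, -0.6], [0, 0, 0, 0, 0, 0, -1]], "grip_force": 10}}

```text
time_s: 43.25
eef_pos: [552.6, 65.2, 64.3]
tcp_rot: [0.684, 0.729, 0.001, 0.0]
wrist_force: [0.2, 0.6, 0.1]
grip_width: 0.211
grip_force: 0.0
```

Emit:
{"method": "apply_moves", "body": {"moves": [[0, 0, 0, 0, 0, 0, -1], [0, 0, 0, 0, 0, 0, -1], [0, 0, 0, 0, 0, 0, -1]]}}

```text
time_s: 43.5
eef_pos: [552.2, 65.1, 64.1]
tcp_rot: [0.684, 0.729, 0.0, -0.0]
wrist_force: [-2.2, -0.6, 5.2]
grip_width: 0.163
grip_force: 10.0
```

```bash
python3 h.py 551.6 64.6 61.8 3.7; python3 - <<'E'
from h import *
S=cv2.imread('pics/side15.png');g=cv2.cvtColor(S,6)
for v in range(146,194,2): print(v,' '.join('%3d'%q for q in g[v,318:354]))
E
```

```text
t 43.5 pos [552.2  65.1  64.1] yaw 3.64 F [-2.2 -0.6  5.2] grip 14.2 10.000269412994385
 shift [-0.0031 -0.0045  0.0152] turn [ 0.0001 -0.0001 -0.0002]
146  72  72  71  72  73  70  72  73  74  74  73  73  73  74  73  74  91 135 116  87  72  73  87  86  60  44  74 168 171 166 167 173 177 175 166 160
148  73  72  72  71  73  73  73  71  73  73  73  73  73  74  74  73  72  74  74  73  74  72  71  87  81  49  52 103 172 166 162 167 177 169 166 166
150  72  72  72  73  72  73  72  73  73  73  72  73  74  73  74  98  82  77  73  74  73  75  74  74  87  56  43  52 105 170 172 170 167 165 168 168
152  73  72  71  72  74  73  73  73  74  73  73  73  74  73  77  89  94  86  75  74  75  75  72  71  84  59  48  48  53 102 166 170 172 165 160 168
154  58  58  56  56  54  54  59  65  72  74  74  74  73  73  74  74  74  76  76  76  75  68  63  66  86  67  48  48  45  72 164 170 167 169 174 174
156  50  51  59  58  55  54  51  50  59  67  74  70  69  66  66  60  59  58  58  56  57  56  56  65  87  83  52  50  48  45  76 168 175 171 168 164
158 170 164 148 140 151 151 125  64  50  54  54  56  54  56 
[... 1903 characters left out ...]
 155 134 141 148 154 158 160 160 160 157 156 154 187 212 218 240 244 244 245 248 185  70  47  52  52  51  53
186  49  58 100 157 249 246 244 244 245 246 245 244 234 224 218 219 220 227 244 225 205 213 214 216 234 244 244 244 246 251 164  64  47  52  53  52
188  48  52  73 115 208 248 245 244 244 244 244 244 244 244 244 244 245 245 246 192 173 178 179 190 231 244 244 244 244 247 249 111  47  51  51  52
190  49  48  56  93 123 224 246 245 244 244 244 244 244 244 244 244 245 245 190 222 212 212 191 213 229 245 245 244 244 245 248 223  85  47  51  53
192  52  51  50  62 101 159 249 246 244 244 244 244 244 244 245 243 221 197 149 156 180 188 187 179 167 218 236 244 245 244 246 249 178  68  48  51
```

The dropper stands in the middle place, its body shading matching its neighbours (rows 174–184, cols 328–339). Now lift the cover and bring it back.

Emit:
{"method": "apply_moves", "body": {"moves": [[0, 0, 0, 0, 0, 0, -1], [0, 0, 0, 0, 0, 0, -1], [0, 0, -0.03, 0, 0, 0, -1], [0, 0, -0.1, 0, 0, 0, -1], [0, 0, -0.2, 0, 0, 0, -1]], "grip_force": 40}}

```text
time_s: 43.92
eef_pos: [550.6, 64.8, 92.8]
tcp_rot: [0.684, 0.729, -0.002, -0.001]
wrist_force: [0.2, 0.6, -2.1]
grip_width: 0.156
grip_force: 40.0
```

Emit:
{"method": "apply_moves", "body": {"moves": [[0, 0, -0.15, 0, 0, 0, -1], [0, 0, -0.32, 0, 0, 0, -1], [0, 0, -0.48, 0, 0, 0, -1], [0, 0, -0.58, 0, 0, 0, -1], [0, 0, -0.6, 0, 0, 0, -1]]}}

```text
time_s: 44.33
eef_pos: [554.0, 65.0, 187.0]
tcp_rot: [0.684, 0.729, 0.003, 0.002]
wrist_force: [0.1, 0.0, -2.4]
grip_width: 0.158
grip_force: 40.0
```

```bash
python3 h.py 534 343.1 180 -2.85
```

```text
t 44.3333 pos [554.  65. 187.] yaw 3.63 F [ 0.1  0.  -2.4] grip 13.7 39.999178647994995
 shift [ 1.8584 -0.0163  0.0485] turn [ 0.0009 -0.0002  0.018 ]
```

Emit:
{"method": "apply_moves", "body": {"moves": [[0.07, 0, 0, 0, 0, 0, -1], [0.23, -0.002, 0, 0, 0, 0, -1], [0.44, -0.004, 0, 0, 0, 0, -1], [0.66, -0.006, 0, 0, 0, 0, -1], [0.88, -0.008, 0, 0, 0, 0, -1]]}}

```text
time_s: 44.75
eef_pos: [540.8, 198.4, 181.7]
tcp_rot: [0.684, 0.729, -0.001, -0.001]
wrist_force: [1.2, -0.0, -2.4]
grip_width: 0.156
grip_force: 40.0
```

Emit:
{"method": "apply_moves", "body": {"moves": [[0.22, 0, 0, 0, 0, 0.004, -1], [0.46, -0.002, 0, 0, 0, 0.008, -1], [0.7, -0.004, 0, 0, 0, 0.012, -1], [0.88, -0.006, 0, 0, 0, 0.016, -1], [0.97, -0.008, 0, 0, 0, 0.018, -1]]}}

```text
time_s: 45.17
eef_pos: [528.6, 348.0, 180.9]
tcp_rot: [0.722, 0.691, -0.001, -0.002]
wrist_force: [0.1, 0.8, -2.9]
grip_width: 0.157
grip_force: 40.0
```

Emit:
{"method": "apply_moves", "body": {"moves": [[0, 0, 0, 0, 0, 0, -1], [0, 0, 0, 0, 0, 0, -1], [0, 0, 0, 0, 0, 0, -1], [0, 0, 0, 0, 0, 0, -1], [0, 0, 0, 0, 0, 0, -1]]}}

```text
time_s: 45.58
eef_pos: [532.5, 340.0, 183.5]
tcp_rot: [0.725, 0.688, -0.0, 0.0]
wrist_force: [-0.2, 0.2, -2.1]
grip_width: 0.156
grip_force: 40.0
```

```bash
python3 h.py 534 343.1 120 -2.85
```

```text
t 45.5833 pos [532.5 340.  183.5] yaw -2.98 F [-0.2  0.2 -2.1] grip 13.6 39.999133944511414
 shift [0.0213 0.0091 0.4233] turn [-0.      0.0001 -0.0004]
```

Emit:
{"method": "apply_moves", "body": {"moves": [[0.008, 0.004, 0.08, 0, 0, 0, -1], [0.015, 0.007, 0.2, 0, 0, 0, -1], [0.02, 0.009, 0.32, 0, 0, 0, -1], [0.02, 0.009, 0.4, 0, 0, 0, -1], [0.02, 0.009, 0.42, 0, 0, 0, -1]]}}

```text
time_s: 46.0
eef_pos: [531.9, 343.4, 117.5]
tcp_rot: [0.725, 0.689, -0.003, -0.0]
wrist_force: [-0.1, -0.1, -2.3]
grip_width: 0.155
grip_force: 40.0
```

Emit:
{"method": "apply_moves", "body": {"moves": [[0, 0, 0, 0, 0, 0, -1], [0, 0, 0, 0, 0, 0, -1], [0, 0, 0, 0, 0, 0, -1], [0, 0, 0, 0, 0, 0, -1]]}}

```text
time_s: 46.33
eef_pos: [534.3, 345.1, 121.7]
tcp_rot: [0.724, 0.689, 0.001, 0.0]
wrist_force: [0.2, -0.0, -2.3]
grip_width: 0.16
grip_force: 40.0
```

```bash
python3 h.py 534 343.1 103 -2.85
```

```text
t 46.3333 pos [534.3 345.1 121.7] yaw -2.84 F [ 0.2 -0.  -2.3] grip 13.9 39.99938249588013
 shift [-0.0134 -0.0016  0.1248] turn [ 0.0003 -0.0002  0.    ]
```

Emit:
{"method": "apply_moves", "body": {"moves": [[-0.005, 0, 0, 0, 0, 0, -1], [-0.012, -0.001, 0.01, 0, 0, 0, -1], [-0.012, -0.001, 0.03, 0, 0, 0, -1], [-0.012, -0.001, 0.04, 0, 0, 0, -1], [-0.012, -0.001, 0.04, 0, 0, 0, -1]]}}

```text
time_s: 46.75
eef_pos: [532.9, 342.8, 114.0]
tcp_rot: [0.724, 0.689, -0.0, -0.0]
wrist_force: [-0.6, -0.3, -2.8]
grip_width: 0.16
grip_force: 40.0
```

Emit:
{"method": "apply_moves", "body": {"moves": [[0, 0, 0.02, 0, 0, 0, -1], [0, 0, 0.04, 0, 0, 0, -1], [0, 0, 0.06, 0, 0, 0, -1], [0, 0, 0.08, 0, 0, 0, -1], [0, 0, 0.08, 0, 0, 0, -1]]}}

```text
time_s: 47.17
eef_pos: [532.8, 342.7, 101.7]
tcp_rot: [0.724, 0.689, -0.001, -0.0]
wrist_force: [-1.1, 0.4, -2.4]
grip_width: 0.155
grip_force: 40.0
```

```bash
python3 h.py 534 343.1 99.1 -2.85
```

```text
t 47.1667 pos [532.8 342.7 101.7] yaw -2.83 F [-1.1  0.4 -2.4] grip 13.5 39.99932527542114
 shift [0.0032 0.008  0.017 ] turn [-0.0002  0.0001  0.    ]
```

Emit:
{"method": "apply_moves", "body": {"moves": [[0.002, 0.004, 0.003, 0, 0, 0, -1], [0.002, 0.006, 0.008, 0, 0, 0, -1], [0.002, 0.006, 0.014, 0, 0, 0, -1], [0.002, 0.006, 0.018, 0, 0, 0, -1], [0.002, 0.006, 0.018, 0, 0, 0, -1]]}}

```text
time_s: 47.58
eef_pos: [534.2, 343.2, 99.8]
tcp_rot: [0.724, 0.689, -0.0, -0.0]
wrist_force: [-0.6, 0.3, -2.7]
grip_width: 0.161
grip_force: 40.0
```

Emit:
{"method": "apply_moves", "body": {"moves": [[0, 0, 0.004, 0, 0, 0, -1], [0, 0, 0.006, 0, 0, 0, -1], [0, 0, 0.006, 0, 0, 0, -1]]}}

```text
time_s: 47.83
eef_pos: [534.3, 343.2, 99.1]
tcp_rot: [0.724, 0.689, 0.0, -0.0]
wrist_force: [-0.2, -0.1, -1.2]
grip_width: 0.158
grip_force: 40.0
```

```bash
python3 h.py 534 343.1 99.1 -2.85
```

```text
t 47.8333 pos [534.3 343.2  99.1] yaw -2.84 F [-0.2 -0.1 -1.2] grip 13.7 39.99948978424072
 shift [-0.001  -0.0019  0.0003] turn [ 0. -0.  0.]
```

Emit:
{"method": "apply_moves", "body": {"moves": [[0, 0, 0.004, 0, 0, 0, -1], [0, 0, 0.007, 0, 0, 0, -1], [0, 0, 0.007, 0, 0, 0, -1]]}}

```text
time_s: 48.08
eef_pos: [534.3, 343.3, 99.1]
tcp_rot: [0.724, 0.689, 0.0, -0.0]
wrist_force: [-2.3, -1.5, 5.1]
grip_width: 0.157
grip_force: 40.0
```

Emit:
{"method": "apply_moves", "body": {"moves": [[0, 0, 0.004, 0, 0, 0, -1], [0, 0, 0.004, 0, 0, 0, -1], [0, 0, 0.004, 0, 0, 0, -1]]}}

```text
time_s: 48.33
eef_pos: [534.3, 343.3, 99.1]
tcp_rot: [0.724, 0.689, 0.0, -0.0]
wrist_force: [-3.4, -1.8, 8.8]
grip_width: 0.161
grip_force: 40.0
```

Seated at exactly the expected height. Release, rise, and check cover alignment numerically against the first images.

Emit:
{"method": "apply_moves", "body": {"moves": [[0, 0, -0.005, 0, 0, 0, -0.5], [0, 0, -0.005, 0, 0, 0, -0.3], [0, 0, -0.005, 0, 0, 0, 0], [0, 0, -0.005, 0, 0, 0, 0], [0, 0, -0.005, 0, 0, 0, 0.3]]}}

```text
time_s: 48.75
eef_pos: [534.3, 343.2, 97.9]
tcp_rot: [0.724, 0.689, -0.0, 0.0]
wrist_force: [-0.6, -0.7, -0.5]
grip_width: 0.443
grip_force: 0.0
```

Emit:
{"method": "apply_moves", "body": {"moves": [[0, 0, -0.04, 0, 0, 0, 0.3], [0, 0, -0.15, 0, 0, 0, 0.5], [0, 0, -0.35, 0, 0, 0, 0.8], [0, 0, -0.5, 0, 0, 0, 1], [0, 0, -0.6, 0, 0, 0, 1]]}}

```text
time_s: 49.17
eef_pos: [535.5, 343.6, 191.2]
tcp_rot: [0.724, 0.689, 0.002, 0.0]
wrist_force: [-0.4, -0.8, 0.3]
grip_width: 0.832
grip_force: 0.0
```

```bash
python3 h.py 653.3 119.8 190 -2.85
```

```text
t 49.1667 pos [535.5 343.6 191.2] yaw -2.85 F [-0.4 -0.8  0.3] grip 72.4 0.0
 shift [-1.4514  0.8588  0.007 ] turn [ 0.0005 -0.0004 -0.    ]
```

Emit:
{"method": "apply_moves", "body": {"moves": [[-0.09, 0.05, 0, 0, 0, 0, 1], [-0.26, 0.155, 0, 0, 0, 0, 1], [-0.46, 0.27, 0, 0, 0, 0, 1], [-0.66, 0.39, 0, 0, 0, 0, 1], [-0.86, 0.51, 0, 0, 0, 0, 1]]}}

```text
time_s: 49.58
eef_pos: [604.9, 209.4, 188.7]
tcp_rot: [0.724, 0.69, 0.0, 0.0]
wrist_force: [0.6, -0.6, -0.4]
grip_width: 1.001
grip_force: 0.0
```

Emit:
{"method": "apply_moves", "body": {"moves": [[-0.2, 0.12, 0, 0, 0, 0, 1], [-0.4, 0.23, 0, 0, 0, 0, 1], [-0.53, 0.31, 0, 0, 0, 0, 1], [-0.59, 0.35, 0, 0, 0, 0, 1], [-0.59, 0.35, 0, 0, 0, 0, 1]]}}

```text
time_s: 50.0
eef_pos: [653.5, 116.1, 188.5]
tcp_rot: [0.726, 0.688, -0.0, 0.001]
wrist_force: [-0.1, -0.3, 0.5]
grip_width: 0.999
grip_force: 0.0
```

Emit:
{"method": "apply_moves", "body": {"moves": [[0, 0, 0.08, 0, 0, 0, 1], [0, 0, 0.15, 0, 0, 0, 1], [0, 0, 0.2, 0, 0, 0, 1], [0, 0, 0.2, 0, 0, 0, 1], [0, 0, 0.2, 0, 0, 0, 1]]}}

```text
time_s: 50.42
eef_pos: [651.2, 121.0, 156.8]
tcp_rot: [0.724, 0.69, -0.001, -0.001]
wrist_force: [-0.2, 0.3, 0.8]
grip_width: 1.002
grip_force: 0.0
```

```bash
python3 h.py 653.3 119.8 33 -2.85; python3 - <<'E'
from h import *
T=cam('top','top16.png');S=cam('side','side16.png')
for n,c in(('top',T),('side',S)):
    o=cv2.imread(f'pics/{n}9.png')
    # compare cover/handle with the picture taken before it was first lifted
    x0,y0,x1,y1=(115,170,258,265) if n=='top' else (283,280,392,432)
    a=cv2.cvtColor(o,6)[y0:y1,x0:x1].astype(np.float32);b=cv2.cvtColor(c['frame'],6)[y0:y1,x0:x1].astype(np.float32)
    print(n,'shift',cv2.phaseCorrelate(a,b,cv2.createHanningWindow((x1-x0,y1-y0),cv2.CV_32F)),'diff',np.abs(a-b).mean())
    x0,y0,x1,y1=(160,200,205,230) if n=='top' else (315,300,365,350)
    g=c['frame'][y0:y1,x0:x1].max(2);m=(g<75).astype(np.uint8);k,l,s,ce=cv2.connectedComponentsWithStats(m)
    for i in range(1,k):
        if s[i,4]>40: print(n,s[i],(ce[i]+[x0,y0]).round(1))
E
```

```text
t 50.4167 pos [651.2 121.  156.8] yaw -2.72 F [-0.2  0.3  0.8] grip 87.2 0.0
 shift [-0.0074  0.016   0.8256] turn [-0.0004  0.      0.0004]
top shift ((0.016387988019957334, 0.6657665634699441), 0.9041339482560202) diff 12.0330515
top [  5  12  32   9 138] [181.6 215.3]
side shift ((0.3744617123892269, -0.06580041644814116), 0.8938393074274064) diff 3.49155
side [ 14  21  14  29 247] [335.2 335.3]
```

The cover sits within about 1 mm of where it was. Now the white bottle, gripped lower this time.

Emit:
{"method": "apply_moves", "body": {"moves": [[-0.004, 0.008, 0.08, 0, 0, 0, 1], [-0.007, 0.014, 0.2, 0, 0, 0, 1], [-0.007, 0.014, 0.35, 0, 0, 0, 1], [-0.007, 0.014, 0.46, 0, 0, 0, 1], [-0.007, 0.014, 0.5, 0, 0, 0, 1]]}}

```text
time_s: 50.93
eef_pos: [652.4, 118.2, 79.8]
tcp_rot: [0.724, 0.689, -0.002, -0.001]
wrist_force: [-0.7, 0.8, 0.4]
grip_width: 1.003
grip_force: 0.0
```

Emit:
{"method": "apply_moves", "body": {"moves": [[0, 0, 0, 0, 0, 0, 1], [0, 0, 0, 0, 0, 0, 1], [0, 0, 0, 0, 0, 0, 1]]}}

```text
time_s: 51.18
eef_pos: [655.5, 118.5, 84.3]
tcp_rot: [0.724, 0.689, 0.001, 0.001]
wrist_force: [0.6, -0.9, 0.4]
grip_width: 0.999
grip_force: 0.0
```

```bash
python3 h.py 653.3 119.8 33 -2.85
```

```text
t 51.1833 pos [655.5 118.5  84.3] yaw -2.84 F [ 0.6 -0.9  0.4] grip 86.9 0.0
 shift [ 0.0078 -0.0158  0.342 ] turn [ 0.0004 -0.0001  0.    ]
```

Emit:
{"method": "apply_moves", "body": {"moves": [[0.004, -0.006, 0.08, 0, 0, 0, 1], [0.007, -0.012, 0.18, 0, 0, 0, 1], [0.007, -0.012, 0.27, 0, 0, 0, 1], [0.007, -0.012, 0.32, 0, 0, 0, 1], [0.007, -0.012, 0.34, 0, 0, 0, 1]]}}

```text
time_s: 51.6
eef_pos: [651.5, 119.5, 30.2]
tcp_rot: [0.724, 0.689, -0.001, -0.001]
wrist_force: [0.1, 0.5, -0.1]
grip_width: 0.998
grip_force: 0.0
```

Emit:
{"method": "apply_moves", "body": {"moves": [[0, 0, 0, 0, 0, 0, 1], [0, 0, 0, 0, 0, 0, 0.8], [0, 0, 0, 0, 0, 0, 0.6], [0, 0, 0, 0, 0, 0, 0.5], [0, 0, 0, 0, 0, 0, 0.4]], "grip_force": 12}}

```text
time_s: 52.02
eef_pos: [653.1, 119.6, 32.7]
tcp_rot: [0.724, 0.689, 0.001, 0.0]
wrist_force: [-0.0, -0.5, -0.0]
grip_width: 0.782
grip_force: 0.0
```

```bash
python3 h.py 653.3 119.8 33 -2.85
```

```text
t 52.0167 pos [653.1 119.6  32.7] yaw -2.84 F [-0.  -0.5 -0. ] grip 68.0 0.0
 shift [ 0.0011  0.0012 -0.0019] turn [ 0.0002 -0.0001  0.    ]
```

Emit:
{"method": "apply_moves", "body": {"moves": [[0, 0, 0, 0, 0, 0, 0.3], [0, 0, 0, 0, 0, 0, 0.2], [0, 0, 0, 0, 0, 0, 0], [0, 0, 0, 0, 0, 0, 0], [0, 0, 0, 0, 0, 0, 0]]}}

```text
time_s: 52.43
eef_pos: [653.0, 119.7, 32.4]
tcp_rot: [0.724, 0.689, 0.0, 0.0]
wrist_force: [1.0, 0.0, 1.2]
grip_width: 0.641
grip_force: 12.0
```

Emit:
{"method": "apply_moves", "body": {"moves": [[0, 0, 0, 0, 0, 0, 0], [0, 0, 0, 0, 0, 0, 0], [0, 0, -0.02, 0, 0, 0, 0], [0, 0, -0.06, 0, 0, 0, 0], [0, 0, -0.1, 0, 0, 0, 0]], "grip_force": 30}}

```text
time_s: 52.85
eef_pos: [651.9, 119.5, 46.9]
tcp_rot: [0.724, 0.689, -0.001, -0.0]
wrist_force: [-0.7, 1.4, -0.7]
grip_width: 0.635
grip_force: 30.0
```

```bash
python3 h.py 653.3 119.8 33 -2.85
```

```text
t 52.85 pos [651.9 119.5  46.9] yaw -2.83 F [-0.7  1.4 -0.7] grip 55.3 29.9981509486679
 shift [0.0027 0.0096 0.0924] turn [-0.0003  0.0001  0.0001]
```

Emit:
{"method": "apply_moves", "body": {"moves": [[0, 0, -0.15, 0, 0, 0, 0], [0, 0, -0.36, 0, 0, 0, 0], [0, 0, -0.6, 0, 0, 0, 0], [0, 0, -0.84, 0, 0, 0, 0], [0, 0, -0.98, 0, 0, 0, 0]]}}

```text
time_s: 53.27
eef_pos: [654.2, 119.4, 199.0]
tcp_rot: [0.725, 0.689, 0.002, 0.001]
wrist_force: [1.1, 0.0, -0.9]
grip_width: 0.635
grip_force: 30.0
```

Emit:
{"method": "apply_moves", "body": {"moves": [[0.08, -0.03, 0, 0, 0, 0, 0], [0.25, -0.09, 0, 0, 0, 0, 0], [0.45, -0.16, 0, 0, 0, 0, 0], [0.66, -0.24, 0, 0, 0, 0, 0], [0.87, -0.31, 0, 0, 0, 0, 0]]}}

```text
time_s: 53.68
eef_pos: [610.6, 253.8, 192.9]
tcp_rot: [0.724, 0.689, -0.001, -0.001]
wrist_force: [0.3, -0.2, -1.6]
grip_width: 0.634
grip_force: 30.0
```

Emit:
{"method": "apply_moves", "body": {"moves": [[0.21, -0.08, 0, 0, 0, 0, 0], [0.44, -0.16, 0, 0, 0, 0, 0], [0.66, -0.24, 0, 0, 0, 0, 0], [0.84, -0.3, 0, 0, 0, 0, 0], [0.95, -0.34, 0, 0, 0, 0, 0]]}}

```text
time_s: 54.1
eef_pos: [565.0, 402.3, 192.4]
tcp_rot: [0.722, 0.692, -0.001, -0.002]
wrist_force: [-0.4, 1.5, -1.6]
grip_width: 0.633
grip_force: 30.0
```

Emit:
{"method": "apply_moves", "body": {"moves": [[0, 0, 0, 0, 0, 0, 0], [0, 0, 0, 0, 0, 0, 0], [0, 0, 0, 0, 0, 0, 0], [0, 0, 0, 0, 0, 0, 0], [0, 0, 0, 0, 0, 0, 0]]}}

```text
time_s: 54.52
eef_pos: [569.9, 394.7, 194.3]
tcp_rot: [0.726, 0.688, -0.0, 0.0]
wrist_force: [-0.4, -0.6, -1.3]
grip_width: 0.632
grip_force: 30.0
```

```bash
python3 h.py 567.1 398.8 165 -2.85
```

```text
t 54.5167 pos [569.9 394.7 194.3] yaw -3.03 F [-0.4 -0.6 -1.3] grip 55.0 29.998142685508355
 shift [ 0.0261 -0.0199  0.1951] turn [ 0.0001  0.0001 -0.0005]
```

Emit:
{"method": "apply_moves", "body": {"moves": [[0, 0, 0.05, 0, 0, 0, 0], [0, 0, 0.1, 0, 0, 0, 0], [0, 0, 0.15, 0, 0, 0, 0], [0, 0, 0.17, 0, 0, 0, 0], [0, 0, 0.17, 0, 0, 0, 0]]}}

```text
time_s: 54.93
eef_pos: [567.9, 396.5, 166.8]
tcp_rot: [0.724, 0.689, -0.001, -0.0]
wrist_force: [-0.2, -0.2, -1.1]
grip_width: 0.639
grip_force: 30.0
```

Emit:
{"method": "apply_moves", "body": {"moves": [[0, 0, 0, 0, 0, 0, 0], [0, 0, 0, 0, 0, 0, 0], [0, 0, 0, 0, 0, 0, 0]]}}

```text
time_s: 55.18
eef_pos: [569.0, 397.3, 169.0]
tcp_rot: [0.724, 0.689, 0.0, 0.0]
wrist_force: [-0.3, 0.1, -1.6]
grip_width: 0.631
grip_force: 30.0
```

```bash
python3 h.py 567.1 398.8 152 -2.85
```

```text
t 55.1833 pos [569.  397.3 169. ] yaw -2.83 F [-0.3  0.1 -1.6] grip 54.9 29.998243254376575
 shift [ 0.0096 -0.0134  0.1136] turn [ 0.0001 -0.0001  0.0001]
```

Emit:
{"method": "apply_moves", "body": {"moves": [[0.005, -0.006, 0.02, 0, 0, 0, 0], [0.01, -0.012, 0.05, 0, 0, 0, 0], [0.01, -0.012, 0.08, 0, 0, 0, 0], [0.01, -0.012, 0.1, 0, 0, 0, 0], [0.01, -0.012, 0.1, 0, 0, 0, 0]]}}

```text
time_s: 55.6
eef_pos: [566.4, 398.3, 152.3]
tcp_rot: [0.724, 0.689, -0.001, -0.0]
wrist_force: [-0.0, 0.1, -1.7]
grip_width: 0.633
grip_force: 30.0
```

Emit:
{"method": "apply_moves", "body": {"moves": [[0, 0, 0, 0, 0, 0, 0], [0, 0, 0, 0, 0, 0, 0], [0, 0, 0, 0, 0, 0, 0]]}}

```text
time_s: 55.85
eef_pos: [567.3, 398.7, 153.8]
tcp_rot: [0.724, 0.689, 0.0, 0.0]
wrist_force: [0.2, -0.6, -2.3]
grip_width: 0.634
grip_force: 30.0
```

```bash
python3 h.py 567.1 398.8 149.4 -2.85
```

```text
t 55.85 pos [567.3 398.7 153.8] yaw -2.84 F [ 0.2 -0.6 -2.3] grip 55.2 29.998353553237393
 shift [ 0.0007 -0.0012  0.0296] turn [ 0.0001 -0.0001  0.    ]
```

Emit:
{"method": "apply_moves", "body": {"moves": [[0, -0.001, 0.008, 0, 0, 0, 0], [0, -0.001, 0.016, 0, 0, 0, 0], [0, -0.001, 0.024, 0, 0, 0, 0], [0, -0.001, 0.029, 0, 0, 0, 0], [0, -0.001, 0.029, 0, 0, 0, 0]]}}

```text
time_s: 56.27
eef_pos: [566.9, 398.7, 149.4]
tcp_rot: [0.724, 0.689, 0.0, -0.0]
wrist_force: [-0.6, -0.5, -0.9]
grip_width: 0.632
grip_force: 30.0
```

Emit:
{"method": "apply_moves", "body": {"moves": [[0, 0, 0.004, 0, 0, 0, 0], [0, 0, 0.004, 0, 0, 0, 0], [0, 0, 0.004, 0, 0, 0, 0]]}}

```text
time_s: 56.52
eef_pos: [566.9, 398.7, 149.4]
tcp_rot: [0.724, 0.689, 0.0, -0.0]
wrist_force: [-1.9, -1.0, 4.2]
grip_width: 0.634
grip_force: 30.0
```

```bash
python3 h.py 567.1 398.8 149.4 -2.85
```

```text
t 56.5167 pos [566.9 398.7 149.4] yaw -2.83 F [-1.9 -1.   4.2] grip 55.1 30.01666716998443
 shift [ 0.0005  0.0011 -0.0003] turn [ 0.     -0.0001  0.    ]
```

Down on the cover. Release, rise, and fetch the glass bottle.

Emit:
{"method": "apply_moves", "body": {"moves": [[0, 0, 0, 0, 0, 0, 0.4], [0, 0, 0, 0, 0, 0, 0.5], [0, 0, 0, 0, 0, 0, 0.6], [0, 0, 0, 0, 0, 0, 0.7], [0, 0, 0, 0, 0, 0, 0.7]]}}

```text
time_s: 56.93
eef_pos: [566.9, 398.7, 148.4]
tcp_rot: [0.724, 0.689, -0.0, 0.0]
wrist_force: [1.0, -0.3, 0.9]
grip_width: 0.828
grip_force: 0.0
```

Emit:
{"method": "apply_moves", "body": {"moves": [[0, 0, -0.05, 0, 0, 0, 0.7], [0, 0, -0.2, 0, 0, 0, 0.8], [0, 0, -0.4, 0, 0, 0, 0.9], [0, 0, -0.58, 0, 0, 0, 1], [0, 0, -0.65, 0, 0, 0, 1]]}}

```text
time_s: 57.35
eef_pos: [568.9, 399.5, 251.4]
tcp_rot: [0.724, 0.689, 0.004, 0.0]
wrist_force: [0.4, 0.1, 1.5]
grip_width: 0.981
grip_force: 0.0
```

Emit:
{"method": "apply_moves", "body": {"moves": [[-0.08, 0, 0, 0, 0, 0, 1], [-0.26, 0.03, 0, 0, 0, 0, 1], [-0.48, 0.08, 0, 0, 0, 0, 1], [-0.7, 0.14, 0, 0, 0, 0, 1], [-0.92, 0.22, 0, 0, 0, 0, 1]]}}

```text
time_s: 57.77
eef_pos: [591.4, 256.7, 244.3]
tcp_rot: [0.724, 0.69, -0.002, -0.001]
wrist_force: [0.5, 0.2, 0.1]
grip_width: 0.997
grip_force: 0.0
```

Emit:
{"method": "apply_moves", "body": {"moves": [[-0.22, 0.07, 0, 0, 0, 0, 1], [-0.44, 0.14, 0, 0, 0, 0, 1], [-0.66, 0.22, 0, 0, 0, 0, 1], [-0.86, 0.3, 0, 0, 0, 0, 1], [-0.95, 0.34, 0, 0, 0, 0, 1]]}}

```text
time_s: 58.18
eef_pos: [636.5, 106.6, 244.7]
tcp_rot: [0.727, 0.687, -0.002, 0.001]
wrist_force: [-0.3, -0.2, 0.1]
grip_width: 1.001
grip_force: 0.0
```

```bash
python3 h.py 661 16.4 170 -2.85
```

```text
t 58.1833 pos [636.5 106.6 244.7] yaw -3.27 F [-0.3 -0.2  0.1] grip 87.1 0.0
 shift [-0.5894  0.1986  0.4997] turn [-0.0003  0.0006 -0.0012]
```

Emit:
{"method": "apply_moves", "body": {"moves": [[-0.18, 0.06, 0, 0, 0, 0, 1], [-0.38, 0.13, 0.05, 0, 0, 0, 1], [-0.52, 0.18, 0.2, 0, 0, 0, 1], [-0.57, 0.198, 0.4, 0, 0, 0, 1], [-0.57, 0.198, 0.6, 0, 0, 0, 1]]}}

```text
time_s: 58.6
eef_pos: [661.5, 21.9, 154.4]
tcp_rot: [0.727, 0.687, -0.001, 0.001]
wrist_force: [0.7, 0.0, -0.7]
grip_width: 1.001
grip_force: 0.0
```

Emit:
{"method": "apply_moves", "body": {"moves": [[0, 0, 0.1, 0, 0, 0, 1], [0, 0, 0.2, 0, 0, 0, 1], [0, 0, 0.25, 0, 0, 0, 1], [0, 0, 0.25, 0, 0, 0, 1], [0, 0, 0.25, 0, 0, 0, 1]]}}

```text
time_s: 59.02
eef_pos: [661.6, 27.0, 118.1]
tcp_rot: [0.725, 0.689, -0.001, -0.0]
wrist_force: [-0.6, 0.8, 1.1]
grip_width: 1.0
grip_force: 0.0
```

```bash
python3 h.py 661 16.4 48 -2.85
```

```text
t 59.0167 pos [661.6  27.  118.1] yaw -2.86 F [-0.6  0.8  1.1] grip 87.0 0.0
 shift [-7.060e-02 -2.000e-04  4.674e-01] turn [-0.0002  0.0001 -0.    ]
```

Emit:
{"method": "apply_moves", "body": {"moves": [[-0.035, 0, 0, 0, 0, 0, 1], [-0.07, 0, 0, 0, 0, 0, 1], [-0.07, 0, 0.05, 0, 0, 0, 1], [-0.07, 0, 0.05, 0, 0, 0, 1], [-0.07, 0, 0.05, 0, 0, 0, 1]]}}

```text
time_s: 59.43
eef_pos: [661.5, 17.0, 110.8]
tcp_rot: [0.724, 0.689, -0.0, -0.0]
wrist_force: [0.5, 0.7, 0.2]
grip_width: 0.996
grip_force: 0.0
```

Emit:
{"method": "apply_moves", "body": {"moves": [[0, 0, 0.08, 0, 0, 0, 1], [0, 0, 0.2, 0, 0, 0, 1], [0, 0, 0.32, 0, 0, 0, 1], [0, 0, 0.38, 0, 0, 0, 1], [0, 0, 0.4, 0, 0, 0, 1]]}}

```text
time_s: 59.85
eef_pos: [660.2, 17.3, 48.6]
tcp_rot: [0.724, 0.69, -0.002, -0.001]
wrist_force: [0.0, -0.3, 0.0]
grip_width: 0.999
grip_force: 0.0
```

Emit:
{"method": "apply_moves", "body": {"moves": [[0, 0, 0, 0, 0, 0, 1], [0, 0, 0, 0, 0, 0, 1], [0, 0, 0, 0, 0, 0, 1]]}}

```text
time_s: 60.1
eef_pos: [662.7, 16.9, 52.1]
tcp_rot: [0.724, 0.689, 0.001, 0.001]
wrist_force: [-0.2, 1.1, -0.1]
grip_width: 0.998
grip_force: 0.0
```

```bash
python3 h.py 661 16.4 48 -2.85
```

```text
t 60.1 pos [662.7  16.9  52.1] yaw -2.84 F [-0.2  1.1 -0.1] grip 86.8 0.0
 shift [-0.004  -0.0112  0.0274] turn [ 0.0003 -0.      0.    ]
```

Emit:
{"method": "apply_moves", "body": {"moves": [[-0.003, -0.009, 0.012, 0, 0, 0, 1], [-0.003, -0.009, 0.02, 0, 0, 0, 0.8], [-0.003, -0.009, 0.02, 0, 0, 0, 0.6], [-0.003, -0.009, 0.02, 0, 0, 0, 0.5], [-0.003, -0.009, 0.02, 0, 0, 0, 0.4]], "grip_force": 12}}

```text
time_s: 60.52
eef_pos: [660.5, 16.6, 48.3]
tcp_rot: [0.724, 0.689, 0.0, 0.0]
wrist_force: [-0.2, 0.1, -0.9]
grip_width: 0.783
grip_force: 0.0
```

Emit:
{"method": "apply_moves", "body": {"moves": [[0, 0, 0, 0, 0, 0, 0.3], [0, 0, 0, 0, 0, 0, 0.1], [0, 0, 0, 0, 0, 0, -0.1], [0, 0, 0, 0, 0, 0, -0.1], [0, 0, 0, 0, 0, 0, -0.1]]}}

```text
time_s: 60.93
eef_pos: [660.7, 16.6, 48.2]
tcp_rot: [0.724, 0.689, 0.0, 0.0]
wrist_force: [-0.6, 0.2, -0.7]
grip_width: 0.606
grip_force: 12.0
```

Emit:
{"method": "apply_moves", "body": {"moves": [[0, 0, 0, 0, 0, 0, -0.1], [0, 0, 0, 0, 0, 0, -0.1]], "grip_force": 28}}

```text
time_s: 61.1
eef_pos: [660.6, 16.7, 48.1]
tcp_rot: [0.724, 0.689, 0.0, 0.0]
wrist_force: [0.9, 0.4, 0.1]
grip_width: 0.604
grip_force: 28.0
```

```bash
python3 h.py 661 16.4 48 -2.85
```

```text
t 61.1 pos [660.6  16.7  48.1] yaw -2.83 F [0.9 0.4 0.1] grip 52.6 27.97290065092966
 shift [-0.0015  0.0027  0.0009] turn [ 0. -0.  0.]
```

Emit:
{"method": "apply_moves", "body": {"moves": [[0, 0, -0.04, 0, 0, 0, -0.1], [0, 0, -0.2, 0, 0, 0, -0.1], [0, 0, -0.45, 0, 0, 0, -0.1], [0, 0, -0.7, 0, 0, 0, -0.1], [0, 0, -0.9, 0, 0, 0, -0.1]]}}

```text
time_s: 61.52
eef_pos: [660.5, 16.3, 185.7]
tcp_rot: [0.725, 0.689, 0.0, 0.0]
wrist_force: [0.8, -0.2, -2.1]
grip_width: 0.605
grip_force: 28.0
```

Emit:
{"method": "apply_moves", "body": {"moves": [[0.06, -0.02, -0.08, 0, 0, 0, -0.1], [0.22, -0.09, -0.12, 0, 0, 0, -0.1], [0.42, -0.18, -0.12, 0, 0, 0, -0.1], [0.63, -0.27, -0.12, 0, 0, 0, -0.1], [0.83, -0.36, -0.12, 0, 0, 0, -0.1]]}}

```text
time_s: 61.93
eef_pos: [610.5, 145.8, 199.8]
tcp_rot: [0.724, 0.689, -0.001, -0.001]
wrist_force: [-0.3, 0.6, -1.8]
grip_width: 0.604
grip_force: 28.0
```

Emit:
{"method": "apply_moves", "body": {"moves": [[0.2, -0.09, 0, 0, 0, 0, -0.1], [0.42, -0.19, 0, 0, 0, 0, -0.1], [0.63, -0.28, 0, 0, 0, 0, -0.1], [0.8, -0.35, 0, 0, 0, 0, -0.1], [0.9, -0.4, 0, 0, 0, 0, -0.1]]}}

```text
time_s: 62.35
eef_pos: [555.7, 286.7, 199.4]
tcp_rot: [0.722, 0.692, -0.001, -0.002]
wrist_force: [-0.3, 1.3, -2.3]
grip_width: 0.601
grip_force: 28.0
```

Emit:
{"method": "apply_moves", "body": {"moves": [[0, 0, 0, 0, 0, 0, -0.1], [0, 0, 0, 0, 0, 0, -0.1], [0, 0, 0, 0, 0, 0, -0.1], [0, 0, 0, 0, 0, 0, -0.1], [0, 0, 0, 0, 0, 0, -0.1]]}}

```text
time_s: 62.77
eef_pos: [559.9, 279.6, 201.0]
tcp_rot: [0.725, 0.688, -0.0, 0.0]
wrist_force: [-0.5, 0.5, -2.2]
grip_width: 0.605
grip_force: 28.0
```

```bash
python3 h.py 560.2 283.1 175 -2.85
```

```text
t 62.7667 pos [559.9 279.6 201. ] yaw -2.99 F [-0.5  0.5 -2.2] grip 52.7 27.971432351041585
 shift [0.0232 0.0005 0.1732] turn [-0.      0.0001 -0.0004]
```

Emit:
{"method": "apply_moves", "body": {"moves": [[0.003, 0, 0.05, 0, 0, 0, -0.1], [0.006, 0, 0.1, 0, 0, 0, -0.1], [0.01, 0, 0.15, 0, 0, 0, -0.1], [0.01, 0, 0.17, 0, 0, 0, -0.1], [0.01, 0, 0.17, 0, 0, 0, -0.1]]}}

```text
time_s: 63.18
eef_pos: [558.6, 282.6, 174.0]
tcp_rot: [0.724, 0.689, -0.001, -0.0]
wrist_force: [-0.5, 0.2, -0.7]
grip_width: 0.606
grip_force: 28.0
```

Emit:
{"method": "apply_moves", "body": {"moves": [[0, 0, 0, 0, 0, 0, -0.1], [0, 0, 0, 0, 0, 0, -0.1], [0, 0, 0, 0, 0, 0, -0.1]]}}

```text
time_s: 63.43
eef_pos: [559.8, 283.1, 176.0]
tcp_rot: [0.724, 0.689, 0.0, 0.0]
wrist_force: [-0.5, -0.9, -1.6]
grip_width: 0.603
grip_force: 28.0
```

```bash
python3 h.py 560.2 283.1 168 -2.85
```

```text
t 63.4333 pos [559.8 283.1 176. ] yaw -2.83 F [-0.5 -0.9 -1.6] grip 52.5 27.97165277414024
 shift [0.0003 0.0027 0.0536] turn [ 0.0001 -0.0001  0.    ]
```

Emit:
{"method": "apply_moves", "body": {"moves": [[0, 0.003, 0.015, 0, 0, 0, -0.1], [0, 0.003, 0.03, 0, 0, 0, -0.1], [0, 0.003, 0.045, 0, 0, 0, -0.1], [0, 0.003, 0.054, 0, 0, 0, -0.1], [0, 0.003, 0.054, 0, 0, 0, -0.1]]}}

```text
time_s: 63.85
eef_pos: [559.6, 282.8, 167.0]
tcp_rot: [0.724, 0.689, -0.0, -0.0]
wrist_force: [0.6, 0.9, -2.3]
grip_width: 0.603
grip_force: 28.0
```

Emit:
{"method": "apply_moves", "body": {"moves": [[0, 0, 0.005, 0, 0, 0, -0.1], [0, 0, 0.01, 0, 0, 0, -0.1], [0, 0, 0.015, 0, 0, 0, -0.1], [0, 0, 0.015, 0, 0, 0, -0.1]]}}

```text
time_s: 64.18
eef_pos: [559.9, 282.9, 165.2]
tcp_rot: [0.724, 0.689, 0.0, -0.0]
wrist_force: [0.7, -0.9, -2.1]
grip_width: 0.603
grip_force: 28.0
```

```bash
python3 h.py 560.2 283.1 165.1 -2.85
```

```text
t 64.1833 pos [559.9 282.9 165.2] yaw -2.83 F [ 0.7 -0.9 -2.1] grip 52.5 27.972017952706665
 shift [0.0012 0.0017 0.0007] turn [-0.     -0.      0.0001]
```

Emit:
{"method": "apply_moves", "body": {"moves": [[0.001, 0.001, 0.004, 0, 0, 0, -0.1], [0.001, 0.001, 0.007, 0, 0, 0, -0.1], [0.001, 0.001, 0.007, 0, 0, 0, -0.1]]}}

```text
time_s: 64.43
eef_pos: [560.1, 283.0, 165.1]
tcp_rot: [0.724, 0.689, 0.0, -0.0]
wrist_force: [-2.5, -0.9, 4.3]
grip_width: 0.604
grip_force: 28.0
```

Emit:
{"method": "apply_moves", "body": {"moves": [[0, 0, 0.003, 0, 0, 0, -0.1], [0, 0, 0.003, 0, 0, 0, -0.1]]}}

```text
time_s: 64.6
eef_pos: [560.2, 283.1, 165.1]
tcp_rot: [0.724, 0.689, 0.0, -0.0]
wrist_force: [-1.6, -1.0, 7.0]
grip_width: 0.603
grip_force: 28.0
```

Contact. Release, rise, move clear toward the tray, and check everything numerically against the first images.

Emit:
{"method": "apply_moves", "body": {"moves": [[0, 0, 0, 0, 0, 0, 0.3], [0, 0, 0, 0, 0, 0, 0.4], [0, 0, 0, 0, 0, 0, 0.5], [0, 0, 0, 0, 0, 0, 0.6], [0, 0, 0, 0, 0, 0, 0.6]]}}

```text
time_s: 65.02
eef_pos: [560.2, 283.1, 163.6]
tcp_rot: [0.724, 0.689, 0.0, 0.0]
wrist_force: [0.2, -0.1, 0.6]
grip_width: 0.776
grip_force: 0.0
```

Emit:
{"method": "apply_moves", "body": {"moves": [[0, 0, -0.05, 0, 0, 0, 0.6], [0, 0, -0.2, 0, 0, 0, 0.6], [0, 0, -0.42, 0, 0, 0, 0.6], [0, 0, -0.66, 0, 0, 0, 0.6], [0, 0, -0.85, 0, 0, 0, 0.6]]}}

```text
time_s: 65.43
eef_pos: [560.7, 283.1, 294.5]
tcp_rot: [0.724, 0.689, 0.001, 0.0]
wrist_force: [0.6, -0.0, 0.2]
grip_width: 0.8
grip_force: 0.0
```

Emit:
{"method": "apply_moves", "body": {"moves": [[-0.1, 0, 0, 0, 0, 0, 0.6], [-0.3, 0, 0, 0, 0, 0, 0.6], [-0.5, 0, 0, 0, 0, 0, 0.6], [-0.75, 0, 0, 0, 0, 0, 0.6], [-0.95, 0, 0, 0, 0, 0, 0.6]]}}

```text
time_s: 65.85
eef_pos: [552.7, 137.6, 291.5]
tcp_rot: [0.725, 0.689, -0.0, 0.0]
wrist_force: [1.8, -0.1, 0.2]
grip_width: 0.801
grip_force: 0.0
```

Emit:
{"method": "apply_moves", "body": {"moves": [[-0.2, 0, 0, 0, 0, 0, 0.6], [-0.4, 0, 0, 0, 0, 0, 0.6], [-0.6, 0, 0, 0, 0, 0, 0.6], [-0.75, 0, 0, 0, 0, 0, 0.6], [-0.8, 0, 0, 0, 0, 0, 0.6]]}}

```text
time_s: 66.27
eef_pos: [546.6, 15.7, 291.8]
tcp_rot: [0.727, 0.687, -0.0, 0.001]
wrist_force: [-0.3, -0.6, -0.1]
grip_width: 0.802
grip_force: 0.0
```

```bash
python3 h.py - - - ; python3 - <<'E'
from h import *
for n in('top','side'):
    c=cam(n,n+'20.png');o=cv2.imread(f'pics/{n}0.png');b=c['frame']
    R=dict(top=dict(all=(104,160,260,268),white=(100,160,155,215),glass=(183,165,235,215),well=(135,220,245,248)),
           side=dict(all=(283,255,392,432),white=(300,330,352,400),glass=(288,256,332,312),rack=(308,140,360,222)))[n]
    for k,(x0,y0,x1,y1) in R.items():
        A=cv2.cvtColor(o,6)[y0:y1,x0:x1].astype(np.float32);B=cv2.cvtColor(b,6)[y0:y1,x0:x1].astype(np.float32)
        s,r=cv2.phaseCorrelate(A,B,cv2.createHanningWindow((x1-x0,y1-y0),cv2.CV_32F))
        print(n,k,np.round(s,2),round(r,2),'diff',round(float(np.abs(A-B).mean()),1))
    h=cv2.cvtColor(b,cv2.COLOR_BGR2HSV);m=cv2.inRange(h,(110,150,90),(130,255,255))
    for q in cv2.findContours(m,0,1)[0]:
        if cv2.contourArea(q)>400: print('blue',np.round(cv2.fitEllipse(q)[0],1),cv2.contourArea(q))
E
```

```text
t 66.2667 pos [546.6  15.7 291.8] yaw -3.22 F [-0.3 -0.6 -0.1] grip 69.7 0.0
 shift [0. 0. 0.] turn [ 0.0001  0.0002 -0.    ]
top all [0.09 0.36] 0.97 diff 4.6
top white [0.54 0.2 ] 1.0 diff 5.0
top glass [-0.06  0.32] 0.99 diff 4.0
top well [0.8  0.36] 0.73 diff 3.1
blue [206.  187.8] 1033.0
blue [ 33.3 118.4] 902.0
blue [47.9 57.5] 877.0
side all [ 0.19 -0.37] 0.93 diff 3.4
side white [ 0.18 -0.53] 0.95 diff 6.0
side glass [0.71 0.  ] 0.99 diff 2.5
side rack [-0.13 -0.22] 0.62 diff 3.2
blue [309.4 273.8] 739.5
```

Every shift against the first images is under 1 px (about 1 mm). The bottles are upright, the cover is seated and the dropper is in the rack. Handing in.

```bash
python3 -c "
from h import *
g=cv2.cvtColor(cam('side')['frame'],6)
for v in range(160,190,3): print(' '.join('%3d'%q for q in g[v,322:345]))
print(job.close_job())"
```

```text
220 228 231 232 235 236 235 235 234 232 205 141 202 229 246 247 252 133  58  57  57  54  56
140 151 162 173 182 185 181 171 166 152 141 155 156 211 243 245 247 252 168  66  53  56  56
143 145 152 158 160 161 161 159 156 154 150 189 217 220 236 245 245 247 252 167  66  52  56
245 246 246 245 245 246 245 245 247 241 197 203 208 218 229 245 245 245 247 252 168  67  54
245 245 245 245 245 245 245 246 219 216 221 220 221 220 239 239 245 245 245 246 251 173  68
245 245 245 244 242 221 198 206 217 190 177 185 188 190 205 223 222 235 245 245 246 250 182
245 246 226 134 108 126 214 226 228 231 234 236 236 236 235 234 229 189 189 225 246 246 250
246 247 224 160 117 114 134 152 176 206 220 223 224 222 210 178 150 154 152 201 247 245 246
247 245 246 247 226 161 139 144 151 158 162 163 165 163 161 160 158 191 216 220 241 245 245
228 247 245 245 245 245 245 246 246 245 245 245 245 246 248 222 197 197 201 216 235 245 245
the job is handed in; nothing more can be done
None
```

The job is handed in at about 66 s: the dropper is in the middle rack place, the cover is seated on the block, and both bottles are back on top within about 1 mm of where they stood; my first grip on the white bottle briefly tipped it about 5° before I re-gripped it.

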